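Open the shielded pot with the unmarked thread and weigh its vial

ROBOT

A 6-joint arm with a two-finger parallel gripper is mounted at the origin on a cart in front of the work surface, level with it; the furniture and walls round the work are solid. World frame = base frame: x ahead of the robot, y to its left, z up, the work surface at z = 0. Lengths are in m, angles in rad, forces in N, time in s.
With the tool pointing down it reaches from about 0.25 to 0.725 m from the base axis. Payload 4 kg.
Tool frame: the origin (TCP) lies midway between the tips of the shut fingers; the grasp point (between the pads) lies 19 mm behind it (bot.grasp_offset is the distance from the TCP to the grasp point, in m); z points along the fingers, y is the direction in which the jaws open and shut (so a half turn about z gives the same grasp; the last joint's range is limited). The gripper opens to 85 mm and grips with 20 to 120 N. Pads are 22 mm wide; open, the fingers measure 114 mm over their backs; the gripper's body (76 mm by 85 mm) begins 54 mm behind the grasp point. The pads swing forward as they close: fully open they stand 13 mm farther back than shut.
Start: joints at [-1.151, 0.241, 0.005, 1.335, 0, 1.571], TCP at [0.204, -0.457, 0.231] pointing down, gripper open.
Joint ranges: [-2.72, 2.72], [-1.05, 1.87], [-1.09, 1.28], [-1.99, 2.15], [-1.42, 1.44], [-3.14, 3.14]. Speed limits (rad/s): [2.79, 2.79, 3.14, 3.14, 3.14, 3.14].

INTERFACE

Orientations are given as a unit quaternion [x, y, z, w].
In Python, from workcell import sensors, optics, bot gives the robot as it stands.
- The arm moves only by the tool apply_moves, never from a script. Its argument "plan" is one flat list of numbers, 6 for each row, row after row: the shift along the tool's x, y, z in m, then the turn, a rotation vector about the tool's x, y, z in rad. In form: [tx, ty, tz, ax, ay, az, tx, ty, tz, ax, ay, az, ...]. A call has 1 to 12 rows; each row is the pose to reach, as a shift and turn from the pose commanded when the call began, along the tool's axes at that moment; what a row does not reach only later rows make up. A row lasts 1/12 s, in which the tool goes at most 41.7 mm and 7.16 degrees, less where a joint would pass 70% of its speed; a pose out of reach is approached as far as the arm can. A call with a gripper value outside its range is refused whole. "grip" is the finger opening in m, from 0 to 0.0854, set as the call begins (left out, the last holds). The fingers move at their own pace and stop on an object; the grip force is fixed at half the most. Time passes only in rows, so rows that repeat a pose let the fingers close. It gives the time, the measured TCP pose, the force and the opening at its end, in the units of the state.
- sensors.get_obs(): the state, without advancing time (a new reading comes with each control period).
- optics.camera(name): name is "side" or "top" or "wrist"; returns a dict with "pixels" (480x640x3 uint8, red, green, blue), "fx", "fy", "cx", "cy" (pixels), "pose" (4x4, takes a point from camera to world coordinates); the wrist camera has in their place "tool_from_camera" (4x4, takes a point from camera to tool coordinates, whose origin is the TCP and whose axes are the flange's). Camera axes: x right, y up, looking along -z (the intrinsics and any distortion apply to the point x, -y, -z); pixel columns grow to the right and rows downward; lengths in m; the calibration is good to about 2 mm. The wrist camera is an equidistant fisheye: a pixel r from the principal point sees the ray r / f radians off the axis. A picture is of the moment at which its call begins: read the wrist's pose just before it. There is no depth.
- bot.job_done(): hands the job in, once; it reports no verdict.
The state is a dict: "clock": time; "joint_pos": joint angles; "joint_vel": joint speeds; "tau": joint torques, N m; "eef_pos": TCP position; "tool_rot": TCP orientation; "ft_force": force on the tool from outside, world axes, zero at the start; "ft_torque": the same for the moment, N m; "grip_width": finger opening in m.
Only numpy, scipy, OpenCV 4.12 (cv2) and the standard library are available. Lean on these libraries where they do the work, as an engineer would, in place of code of your own. Each camera call takes 0.05 s, during which the arm holds its last target.

TASK

Take the vial out of the shielded pot and stand it upright in the middle of the balance pan. The pot's yellow cap is a part-turn screw cap, and nobody has marked whether this one is right- or left-handed: feel which way it loosens without forcing it, lift it off and set it down upright on the cork mat. Keep the vial upright, put it down gently, and leave the glassware and bottles where they stand.

Things in the scene. Friction and masses are not known exactly. Their poses are not given: they have to be found in the camera images.
- pot_rim (a point): Centre of the open mouth of the pot's steel neck, 52 mm above the worktop. Neck 48 mm across outside (ledges on it stand out to 57 mm), 33 mm inside; the bore's floor is 32 mm below this point. The frame's x axis is parallel to the cap's bar while the cap is screwed home.
- cap_grip (a point): Grip point of the cap: in the black bar (46 long, 14 thick, 33 mm high) on its flat top, on the cap's axis, 91 mm above the cap's lower edge, 26 mm above the flat top, 6 mm below the bar's top; x along the bar, y across it (pinch it along y), z up. The wrong way the cap stops hard after 0.1 to 0.2 rad; which way that is changes with each start and cannot be seen.
- vial_center (a point): Sample vial with black screw cap, upright, 27 mm in diameter and 68 mm tall, about 50 g; this point is its centre, half-way up; z is its long axis. It stands loosely in the pot's bore, its top 36 mm of length above the neck's mouth, hidden under the cap. Its foot is a little uneven: standing free it leans up to 3 degrees.
- mat_center (a point): Cork mat, 110 x 110 mm, 4 mm thick, fixed; this point is the centre of its upper face.
- pan_center (a point): Round steel pan, 84 mm across, of a white balance (150 x 130 mm housing, 44 mm high, fixed); this point is the centre of the pan's upper face, about 58 mm above the worktop when empty. The pan is sprung: it sinks about 3 mm with the vial on it (150 N/m), at most 8 mm.
- flask_center (a point): Bystander: glass flask, 62 mm across, 138 mm tall; this point is its centre, 69 mm up.
- big_bottle_center (a point): Bystander: square white bottle with red cap, 64 x 64 mm, 137 mm tall; this point is its centre, 68 mm up.
- small_bottle_center (a point): Bystander: square white bottle with white cap, 54 x 54 mm, 103 mm tall; this point is its centre, 50 mm up.
- beaker_center (a point): Bystander: beaker, 55 mm across, 71 mm tall; this point is its centre, 36 mm up.
- cap: Yellow hollow cap, 68 mm across, about 0.2 kg; origin at the centre of its lower edge, which rests on the pot's shoulder; starts screwed home, held by two lugs inside its foot under ledges on the neck. Turned the right way it runs freely, is out of the ledges from 0.75 rad to 2 rad (1 is good) and then lifts straight off: 60 mm of lift clears the vial.
- vial: The vial itself; origin at the centre of its underside.
- pot: Grey round pot, bolted down (cannot move); origin at the centre of its underside. Foot flange 90 mm across, body 76 mm across up to a shoulder 36 mm high, then the neck. (Behind the work, at the back of the worktop, stands a fixed row of bottles and boxes up to 213 mm tall.)
- balance: The balance housing; origin at the centre of its underside, x from its display (front) to its back.
- pan: The pan of the balance; moves only up and down.
Things that resemble listed ones, but are neither listed nor needed, are in the scene too. What is shaped like the cap but purple is not meant.

How it is judged:
On the way:
1. the cap is off the pot and clear of it, the vial still upright in the pot (horizontal distance between cap and pot above 0.08 m and horizontal distance between vial and pot below 0.006 m and angle between vial's own z axis and vertical below 0.15 rad), for 0.1 s.
At the end, for the whole second after the job is handed in: The cap stands upright on the cork mat, its axis within 30 mm of the mat's centre; the vial stands upright on the balance pan, within 22 mm of the pan's centre; both released and at rest (horizontal distance between cap and mat_center below 0.03 m and angle between cap's own z axis and vertical below 0.1 rad and z of cap in the frame of mat_center below 0.004 m and horizontal distance between vial and pan_center below 0.022 m and angle between vial's own z axis and vertical below 0.15 rad and z of vial in the frame of pan_center between -0.004 and 0.004 m and contact force between vial and pan above 0.15 N and linear speed of each of vial, cap below 0.02 m/s); the robot touches nothing.
It fails at once if the cap is forced on the pot (more than 70 N between them) (contact force between cap and pot above 70 N).
It fails at once if the vial is tipped more than about 35 degrees (angle between vial's own z axis and vertical above 0.6 rad).
It fails at once if the vial is banged or pressed on the pan (more than 10 N) (contact force between vial and pan above 10 N).
It fails at once if a bystander (flask, bottle or beaker) is moved more than 25 mm or tipped over (distance of any of flask_center, big_bottle_center, small_bottle_center, beaker_center from where it was at the start of the episode above 0.025 m).
It also fails if it takes over 72 s, if anything falls off the work surface, if the arm or the gripper's body presses on something with over 40 N, if the wrist force passes 120 N, or if a joint passes its speed limit or range.

## Working session

There is one attempt and no reset: what is moved stays moved. The work goes in short steps, Python scripts to look and compute and a tool call to move; the robot and the scene stay as the last step left them, time stands still between calls to the robot, and variables do not carry over. Pictures are saved under pics/ and viewed, and the job is handed in when it is done.

Besides the shell and the picture viewer there is one more tool, called after ">>>" as name(argument=value, ...) on one line, values as JSON. apply_moves: Moves the arm, as the interface text tells. Its arguments: {"type":"object","properties":{"plan":{"type":"array","items":{"type":"number"}},"grip":{"type":"number"}},"required":["plan"]}

```bash
mkdir -p pics; ls
python3 - <<'E'
from workcell import sensors, optics, bot
import cv2,numpy as np
print(sensors.get_obs())
for n in ["side","top","wrist"]:
    c=optics.camera(n); cv2.imwrite(f"pics/{n}0.png",c["pixels"][:,:,::-1])
    print(n,{k:(np.round(v,4).tolist() if k!="pixels" else 0) for k,v in c.items()})
print(bot.grasp_offset)
E
```

```text
pics
{'clock': 0.0, 'joint_pos': array([-1.15102182e+00,  2.41442266e-01,  3.69766324e-03,  1.33519800e+00,
        5.36469174e-06,  1.57081069e+00]), 'joint_vel': array([-5.00400229e-04, -6.38255063e-04, -1.00477991e-03,  1.76006790e-06,
        6.29447558e-04,  1.80116769e-03]), 'tau': array([-2.39560250e-03, -3.72319794e+01,  2.52406561e+01,  1.69113680e-02,
       -3.35023497e-04,  6.97295235e-06]), 'eef_pos': array([ 0.20351591, -0.45600082,  0.2303882 ]), 'tool_rot': array([ 9.78055346e-01,  2.08342481e-01, -2.20971523e-04, -1.05014254e-03]), 'ft_force': array([-0.05672168, -0.30246247, -0.55929966]), 'ft_torque': array([-0.0594317 , -0.00793825, -0.02400457]), 'grip_width': 0.08553380273585512}
side {'pixels': 0, 'fx': 465.0362, 'fy': 465.0362, 'cx': 318.6386, 'cy': 236.654, 'pose': [[-0.9057, 0.2461, -0.3451, 0.1716], [-0.4238, -0.5155, 0.7448, 0.8699], [0.0054, 0.8208, 0.5712, 0.7542], [0.0, 0.0, 0.0, 1.0]]}
top {'pixels': 0, 'fx': 536.5045, 'fy': 536.5045, 'cx': 317.9468, 'cy': 240.5717, 'pose': [[0.0013, 0.9989, -0.0479, 0.5001], [-0.9997, 0.0025, 0.0251, 0.0278], [0.0252, 0.0479, 0.9985, 1.338], [0.0, 0.0, 0.0, 1.0]]}
wrist {'pixels': 0, 'fx': 371.6483, 'fy': 371.6483, 'cx': 321.8178, 'cy': 241.8026, 'tool_from_camera': [[-0.0, 0.9602, 0.2794, 0.0699], [1.0, -0.0001, 0.0002, 0.0006], [0.0002, 0.2794, -0.9602, -0.1431], [0.0, 0.0, 0.0, 1.0]]}
0.0187
```

View pics/side0.png

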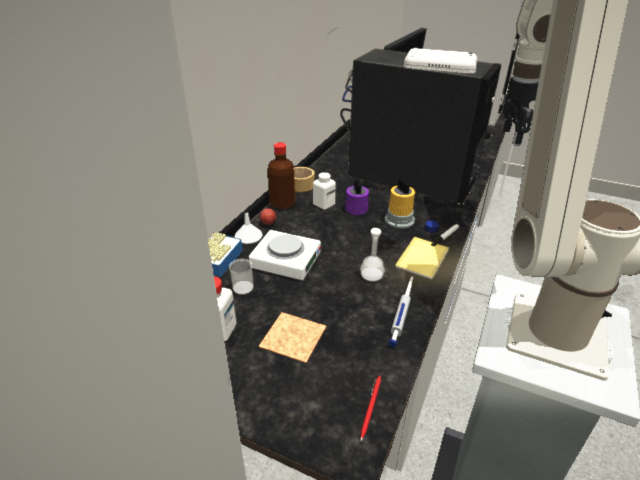

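View pics/top0.png

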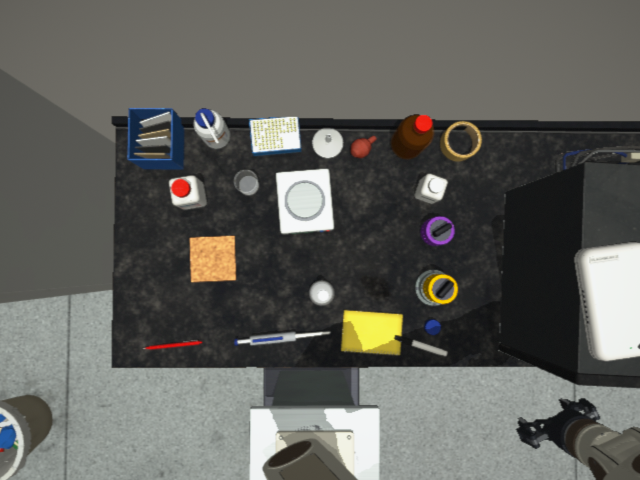

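View pics/wrist0.png

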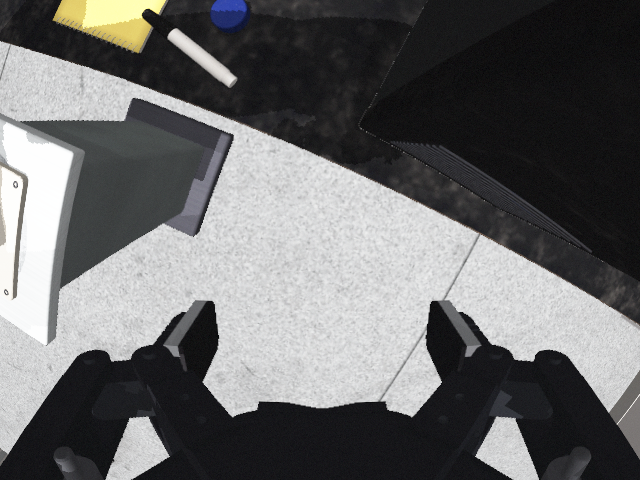

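Candidates: the yellow cap on the grey pot is at top (440,289) and side (402,200). The purple lookalike is at top (440,230), side (357,200). The yellow note pad is at top (372,333). I choose the yellow one with the steel/grey foot ring, and check it in a crop. The cork mat is at top (213,258) and the balance pan at (305,200). Bystanders: flask (321,292), big bottle (187,192), small bottle (432,188), beaker (247,183).

```bash
cat > h.py <<'E'
from workcell import sensors, optics, bot
import cv2,numpy as np
from scipy.spatial.transform import Rotation as R
def ray(c,u,v,T=None):
    if "pose" in c:
        d=np.array([(u-c["cx"])/c["fx"],-(v-c["cy"])/c["fy"],-1.]);P=c["pose"]
    else:
        x,y=(u-c["cx"])/c["fx"],(v-c["cy"])/c["fy"];th=np.hypot(x,y);s=np.sin(th)/max(th,1e-9)
        d=np.array([x*s,-y*s,-np.cos(th)]);P=T@c["tool_from_camera"]
    d=P[:3,:3]@d
    return P[:3,3],d/np.linalg.norm(d)
def onz(c,u,v,z,T=None):
    o,d=ray(c,u,v,T);return o+d*(z-o[2])/d[2]
def tool(o=None):
    o=o or sensors.get_obs();T=np.eye(4);T[:3,:3]=R.from_quat(o["tool_rot"]).as_matrix();T[:3,3]=o["eef_pos"];return T
def proj(c,p,T=None):
    P=c["pose"] if "pose" in c else T@c["tool_from_camera"]
    q=np.linalg.inv(P)@np.append(p,1)
    x,y,z=q[0],-q[1],-q[2]
    if "pose" in c: return np.array([c["cx"]+c["fx"]*x/z,c["cy"]+c["fy"]*y/z])
    r=np.hypot(x,y);th=np.arctan2(r,z);return np.array([c["cx"]+c["fx"]*th*x/r,c["cy"]+c["fx"]*th*y/r])
def tri(c1,p1,c2,p2,T1=None,T2=None):
    a,d=ray(c1,*p1,T1);b,e=ray(c2,*p2,T2)
    s=np.linalg.lstsq(np.c_[d,-e],b-a,rcond=None)[0]
    p,q=a+d*s[0],b+e*s[1];return (p+q)/2,np.linalg.norm(p-q)
def mask(img,lo,hi):
    return cv2.inRange(cv2.cvtColor(img,cv2.COLOR_RGB2HSV),np.array(lo),np.array(hi))
def blobs(m,amin=30):
    n,l,s,c=cv2.connectedComponentsWithStats(m)
    return [(s[i,4],s[i,:4].tolist(),c[i].round(1).tolist()) for i in range(1,n) if s[i,4]>=amin]
def save(img,name,box=None,k=1):
    if box: img=img[box[1]:box[3],box[0]:box[2]]
    cv2.imwrite("pics/"+name,cv2.resize(img,None,fx=k,fy=k,interpolation=cv2.INTER_NEAREST)[:,:,::-1])
E
python3 - <<'E'
from h import *
t=optics.camera("top")
for n,u,v,z in [("capflat",442,289,.10),("purple",440,230,.1),("pan",305,200,.058),("mat",213,258,.004),("flask",321,292,.0),("big",187,192,0.13),("small",432,188,.1),("beaker",247,183,.07),("box corner",500,345,.2)]: print(n,onz(t,u,v,z).round(4))
s=optics.camera("side")
print("boxtop?",tri(t,(583,165),s,(498,62)),tri(t,(503,190),s,(355,55)))
a=cv2.resize(t["pixels"][205:325,390:490],None,fx=4,fy=4)
b=cv2.resize(s["pixels"][165:235,330:430],None,fx=4,fy=4); b=cv2.copyMakeBorder(b,0,a.shape[0]-b.shape[0],0,0,0)
save(np.hstack([a,b]),"crop1.png")
E
```

```text
capflat [ 0.4481 -0.2907  0.1   ]
purple [ 0.5849 -0.2873  0.1   ]
pan [0.6588 0.0268 0.058 ]
mat [0.5203 0.2539 0.004 ]
flask [ 0.4363 -0.0136  0.    ]
big [0.6668 0.2924 0.13  ]
small [ 0.6831 -0.2695  0.1   ]
beaker [0.6972 0.1644 0.07  ]
box corner [ 0.3338 -0.3877  0.2   ]
boxtop? (array([ 0.46723376, -0.41596845,  0.48111106]), np.float64(0.3901631381775213)) (array([ 0.62267628, -0.30619559,  0.45324044]), np.float64(0.011619016205246479))
```

View pics/crop1.png

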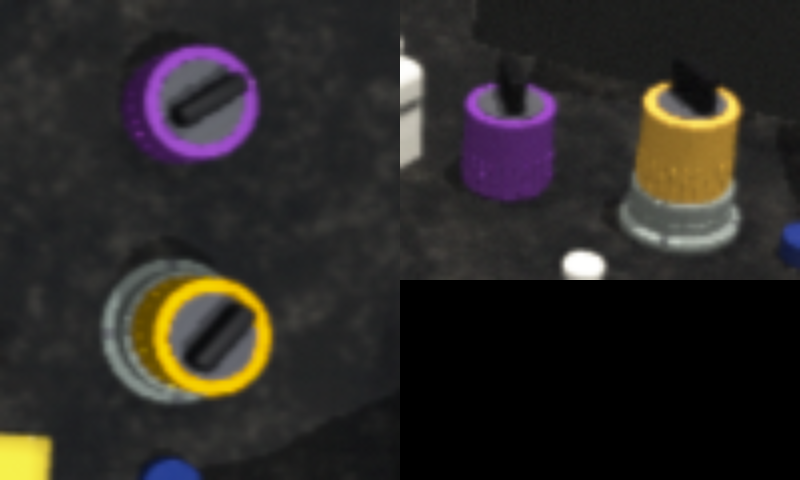

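The crop confirms it: yellow cap with a black bar on the grey flanged pot (crop 210,335), and the purple one standing directly on the bench (200,100). Next I go over the cap, swinging inward first to stay clear of the tall black box.

```bash
cat >> h.py <<'E'
def plan(pos,yaw_deg=None,tilt=None):
    """shift/turn in present tool axes to put the TCP at pos, pointing down, tool y at yaw_deg"""
    T=tool();Rt=T[:3,:3]
    if yaw_deg is None: yaw_deg=np.degrees(np.arctan2(Rt[1,1],Rt[0,1]))
    a=np.radians(yaw_deg);y=np.array([np.cos(a),np.sin(a),0]);z=np.array([0,0,-1.]);x=np.cross(y,z)
    G=np.c_[x,y,z]
    sh=Rt.T@(np.array(pos)-T[:3,3]);tu=R.from_matrix(Rt.T@G).as_rotvec()
    print("shift",sh.round(4),"turn",tu.round(4)," rows>=",max(np.linalg.norm(sh)/.0417,np.linalg.norm(tu)/.125).round(1))
    return sh,tu
def st():
    o=sensors.get_obs();T=tool(o);print("t",round(o["clock"],2),"pos",o["eef_pos"].round(4),"yaw",np.degrees(np.arctan2(T[1,1],T[0,1])).round(2),"zax",T[:3,2].round(4),"F",o["ft_force"].round(1),"M",o["ft_torque"].round(2),"w",round(o["grip_width"],4),"q",o["joint_pos"].round(3))
E
python3 - <<'E'
from h import *
st();plan((0.25,-0.25,0.32),0)
t=optics.camera("top")
print("boxbase",onz(t,503,190,0),onz(t,500,345,0))
E
```

```text
t 0.25 pos [ 0.2037 -0.4563  0.2309] yaw -65.95 zax [-4.e-04  9.e-04 -1.e+00] F [-0.1  0.3 -0.1] M [ 0.   -0.01  0.04] w 0.0855 q [-1.151  0.241  0.004  1.335  0.     1.571]
shift [ 0.1264 -0.1696 -0.089 ] turn [-8.000e-04 -6.000e-04 -1.151e+00]  rows>= 9.2
boxbase [ 0.69366477 -0.47419363  0.        ] [ 0.30455986 -0.46066308  0.        ]
```

>>> apply_moves(plan=[0.03, -0.03, -0.03, 0, 0, -0.2, 0.126, -0.17, -0.089, 0, 0, -1.15, 0.126, -0.17, -0.089, 0, 0, -1.15, 0.126, -0.17, -0.089, 0, 0, -1.15, 0.126, -0.17, -0.089, 0, 0, -1.15, 0.126, -0.17, -0.089, 0, 0, -1.15, 0.126, -0.17, -0.089, 0, 0, -1.15, 0.126, -0.17, -0.089, 0, 0, -1.15, 0.126, -0.17, -0.089, 0, 0, -1.15, 0.126, -0.17, -0.089, 0, 0, -1.15, 0.126, -0.17, -0.089, 0, 0, -1.15, 0.126, -0.17, -0.089, 0, 0, -1.15])

```text
clock: 1.3
eef_pos: [0.2495, -0.25, 0.3202]
tool_rot: [0.708, 0.706, -0.0, -0.0]
ft_force: [0.3, 0.1, 0.4]
grip_width: 0.0854
```

Run:
```python
from h import *
st();plan((0.43,-0.28,0.27),44)
```

```text
t 1.3 pos [ 0.2495 -0.25    0.3202] yaw -0.21 zax [-2.e-04  1.e-04 -1.e+00] F [0.3 0.1 0.4] M [-0.06 -0.07 -0.03] w 0.0854 q [-0.786 -0.077 -0.117  1.532 -0.     0.788]
shift [-0.0293  0.1806  0.0502] turn [-1.000e-04 -2.000e-04 -7.716e-01]  rows>= 6.2
```

>>> apply_moves(plan=[-0.03, 0.18, 0.05, 0, 0, -0.77, -0.03, 0.18, 0.05, 0, 0, -0.77, -0.03, 0.18, 0.05, 0, 0, -0.77, -0.03, 0.18, 0.05, 0, 0, -0.77, -0.03, 0.18, 0.05, 0, 0, -0.77, -0.03, 0.18, 0.05, 0, 0, -0.77, -0.03, 0.18, 0.05, 0, 0, -0.77, -0.03, 0.18, 0.05, 0, 0, -0.77, -0.03, 0.18, 0.05, 0, 0, -0.77])

```text
clock: 2.05
eef_pos: [0.429, -0.2803, 0.2705]
tool_rot: [0.392, 0.92, -0.0, 0.0]
ft_force: [-0.4, 0.1, -0.7]
grip_width: 0.0849
```

Run:
```python
from h import *
st();T=tool();w=optics.camera("wrist");np.savez("w1.npz",T=T,px=w["pixels"])
save(w["pixels"],"w1.png")
```

```text
t 2.05 pos [ 0.429  -0.2803  0.2705] yaw 43.83 zax [-0.e+00 -1.e-04 -1.e+00] F [-0.4  0.1 -0.7] M [ 0.01 -0.04 -0.01] w 0.0849 q [-0.579  0.253  0.123  1.441 -0.     0.227]
```

View pics/w1.png

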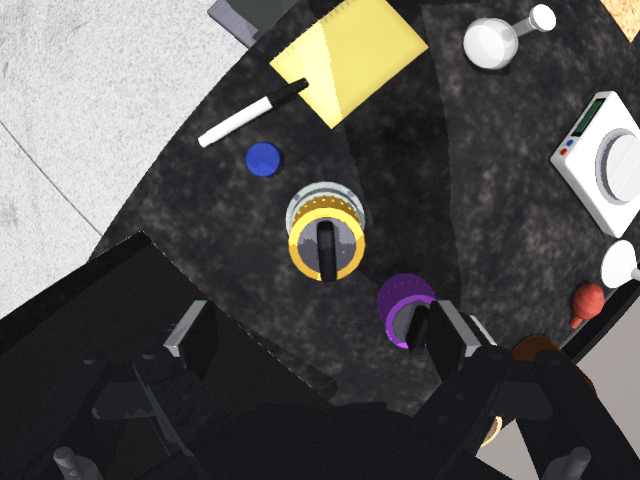

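```bash
cat > cap.py <<'E'
from h import *
def circ(P):
    P=P[:,:2];A=np.c_[2*P,np.ones(len(P))];s=np.linalg.lstsq(A,(P**2).sum(1),rcond=None)[0]
    return s[:2],np.sqrt(s[2]+s[:2]@s[:2])
def capmeas(w,T,cen,zt=.101,zb=.133,name=None):
    px=w["pixels"];m=mask(px,(15,110,60),(35,255,255))
    b=[i for i in blobs(m,300)];print(b)
    n,l,s,c=cv2.connectedComponentsWithStats(m);k=min([i for i in range(1,n) if s[i,4]>300],key=lambda i:np.hypot(*(c[i]-cen)))
    m=(l==k).astype(np.uint8)*255;m=cv2.morphologyEx(m,cv2.MORPH_CLOSE,np.ones((5,5)))
    cs,hi=cv2.findContours(m,cv2.RETR_CCOMP,cv2.CHAIN_APPROX_NONE)
    hol=[c for c,h in zip(cs,hi[0]) if h[3]>=0];h=max(hol,key=cv2.contourArea)
    P=np.array([onz(w,u,v,zt,T) for u,v in cv2.convexHull(h)[:,0]])
    # dense hull points
    H=np.zeros_like(m);cv2.drawContours(H,[cv2.convexHull(h)],-1,255,-1)
    hc=cv2.findContours(H,cv2.RETR_EXTERNAL,cv2.CHAIN_APPROX_NONE)[0][0][:,0]
    P=np.array([onz(w,u,v,zt,T) for u,v in hc]);c0,r0=circ(P)
    for _ in range(3):
        e=abs(np.hypot(*(P[:,:2]-c0).T)-r0);c0,r0=circ(P[e<np.percentile(e,75)+1e-4])
    print("hole circle",c0.round(4),r0.round(4))
    # outer rim, far from wall side: all hull points
    g=px.max(2).astype(int);bar=((g<62)&(cv2.dilate(H,np.ones((15,15)))>0)).astype(np.uint8)*255
    bar=cv2.bitwise_and(cv2.bitwise_or(bar,0),cv2.bitwise_not(m))
    n,l,s,c=cv2.connectedComponentsWithStats(bar);k=1+np.argmax(s[1:,4]);bar=(l==k).astype(np.uint8)*255
    bc=max(cv2.findContours(bar,cv2.RETR_EXTERNAL,cv2.CHAIN_APPROX_NONE)[0],key=cv2.contourArea)[:,0]
    B=np.array([onz(w,u,v,zb,T)[:2] for u,v in bc])
    rect=cv2.minAreaRect((B*1000).astype(np.float32));bx=cv2.boxPoints(rect)
    e1,e2=bx[1]-bx[0],bx[2]-bx[1];e=e1 if np.linalg.norm(e1)>np.linalg.norm(e2) else e2
    print("bar centre",np.array(rect[0]).round(1),"size",np.round(rect[1],1),"ang",np.degrees(np.arctan2(e[1],e[0])).round(2))
    o=px.copy();cv2.drawContours(o,[bc[:,None]],-1,(255,0,0),1);cv2.drawContours(o,[hc[:,None]],-1,(0,255,0),1)
    if name:
        u,v=map(int,cen);save(o,name,(max(u-70,0),max(v-70,0),u+70,v+70),4)
    return c0
if __name__=="__main__":
    w=optics.camera("wrist");d=np.load("w1.npz");w["pixels"]=d["px"]
    capmeas(w,d["T"],(327,243),name="w1c.png")
E
python3 cap.py
```

```text
[(np.int32(7488), [318, 0, 111, 129], [366.8, 48.9]), (np.int32(2468), [288, 196, 78, 85], [325.9, 231.6])]Traceback (most recent call last):
  File "cap.py", line 35, in <module>
    capmeas(w,d["T"],(327,243),name="w1c.png")
    ~~~~~~~^^^^^^^^^^^^^^^^^^^^^^^^^^^^^^^^^^^
  File "cap.py", line 11, in capmeas
    hol=[c for c,h in zip(cs,hi[0]) if h[3]>=0];h=max(hol,key=cv2.contourArea)
                                                  ~~~^^^^^^^^^^^^^^^^^^^^^^^^^
ValueError: max() iterable argument is empty
```

```bash
python3 - <<'E'
s=open('cap.py').read()
a=s.index("    cs,hi=");b=s.index("    P=np.array([onz(w,u,v,zt,T) for u,v in cv2.convexHull(h)")
s=s[:a]+'''    hl=np.zeros_like(m);cv2.drawContours(hl,[cv2.convexHull(cv2.findNonZero(m))],-1,255,-1)
    hl=cv2.morphologyEx(cv2.bitwise_and(hl,cv2.bitwise_not(m)),cv2.MORPH_OPEN,np.ones((3,3)))
    h=max(cv2.findContours(hl,cv2.RETR_EXTERNAL,cv2.CHAIN_APPROX_NONE)[0],key=cv2.contourArea)
'''+s[b:]
open('cap.py','w').write(s)
E
python3 cap.py
```

```text
[(np.int32(7488), [318, 0, 111, 129], [366.8, 48.9]), (np.int32(2468), [288, 196, 78, 85], [325.9, 231.6])]
hole circle [ 0.4472 -0.2953] 0.0255
bar centre [ 447.9 -296.8] size [46.3 52.2] ang -3.63
```

View pics/w1c.png

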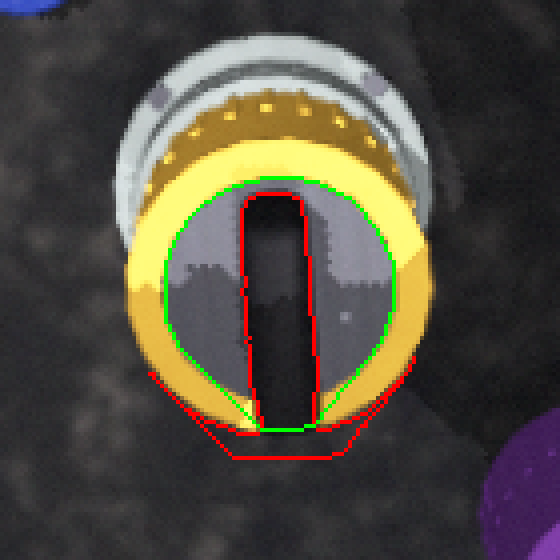

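Run:
```python
from cap import *
w=optics.camera("wrist");d=np.load("w1.npz");px=d["px"];T=d["T"]
g=px.max(2).astype(float)
# bar edges by rows, within dark run
L=[];Rr=[]
for v in range(240,277):
    row=g[v,300:355];k=np.where(row<62)[0]
    k=k[(k>12)&(k<40)]
    if len(k)<5: continue
    # run containing col ~ 327
    s=e=np.argmin(abs(np.arange(55)-27))
    while s>0 and row[s-1]<62:s-=1
    while e<54 and row[e+1]<62:e+=1
    if e-s<20: L.append(onz(w,300+s-.5,v,.133,T)[:2]);Rr.append(onz(w,300+e+.5,v,.133,T)[:2])
L=np.array(L);Rr=np.array(Rr)
for P in (L,Rr):
    vx,vy,x,y=cv2.fitLine((P*1000).astype(np.float32),cv2.DIST_HUBER,0,.01,.01).ravel();print("ang",np.degrees(np.arctan2(vy,vx)),P[0],P[-1])
M=(L+Rr)/2;print("width",np.linalg.norm(L-Rr,axis=1).mean(),"mid",M[0],M[-1])
# outer rim lower arc + hole: circle fits at z=.101 with chosen contour points
m=mask(px,(15,110,60),(35,255,255));pts=[]
for a in np.radians(np.arange(-30,211,4)):   # image angles, down positive
    if abs(np.degrees(a)-90)<22: continue
    for r in np.arange(50,25,-.5):
        u,v=327+r*np.cos(a),243+r*np.sin(a)
        if m[int(round(v)),int(round(u))]: pts.append(onz(w,u,v,.101,T));break
c,r=circ(np.array(pts));print("outer",c,r)
pin=[]
for a in np.radians(np.arange(0,360,4)):
    if abs(np.degrees(a)-90)<30: continue
    for r in np.arange(20,40,.5):
        u,v=327+r*np.cos(a),243+r*np.sin(a)
        if m[int(round(v)),int(round(u))]: pin.append(onz(w,u,v,.101,T));break
c,r=circ(np.array(pin));print("inner",c,r)
print("capbar axis proj",proj(w,(c[0],c[1],.133),T))
```

```text
ang -41.48565 [ 0.43718901 -0.28531203] [ 0.45476166 -0.31046727]
ang -39.51615 [ 0.43775533 -0.28476814] [ 0.46412447 -0.30149621]
width 0.012427007917216692 mid [ 0.43747217 -0.28504008] [ 0.45944307 -0.30598174]
outer [ 0.44659279 -0.29465436] 0.03409320126799259
inner [ 0.44711269 -0.29520363] 0.025916601503850608
capbar axis proj [326.82369442 256.92663228]
```

Run:
```python
from h import *
plan((0.4468,-0.2950,0.19),49)
```

```text
shift [-0.0228  0.0026  0.0811] turn [ 0.0002  0.0012 -0.0882]  rows>= 2.0
```

>>> apply_moves(plan=[-0.008, 0.001, 0.03, 0, 0, -0.03, -0.016, 0.002, 0.06, 0, 0, -0.06, -0.023, 0.0026, 0.081, 0, 0.001, -0.088, -0.023, 0.0026, 0.081, 0, 0.001, -0.088, -0.023, 0.0026, 0.081, 0, 0.001, -0.088, -0.023, 0.0026, 0.081, 0, 0.001, -0.088], grip=0.05)

```text
clock: 2.75
eef_pos: [0.4476, -0.2952, 0.1909]
tool_rot: [0.35, 0.937, -0.0, 0.0]
ft_force: [0.1, 0.7, 0.5]
grip_width: 0.0499
```

Run:
```python
from h import *
st();T=tool();w=optics.camera("wrist");np.savez("w2.npz",T=T,px=w["pixels"])
save(w["pixels"],"w2.png",(200,200,440,420),3)
```

```text
t 2.75 pos [ 0.4476 -0.2952  0.1909] yaw 49.03 zax [ 8.e-04 -3.e-04 -1.e+00] F [0.1 0.7 0.5] M [ 0.02 -0.01 -0.03] w 0.0499 q [-0.583  0.331  0.023  1.261  0.     0.132]
```

View pics/w2.png

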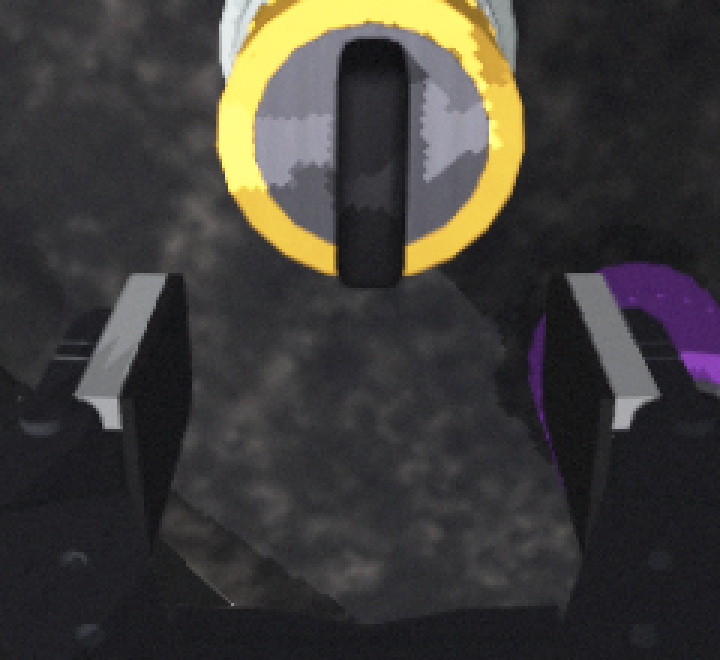

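The bar is vertical in the wrist view (edges at crop x 336 and 407, end at y 285), so the yaw is right; I now check the centre.

Run:
```python
from cap import *
w=optics.camera("wrist");d=np.load("w2.npz");px=d["px"];T=d["T"];f=lambda u,v:(u/3+200,v/3+200)
a=[onz(w,*f(337,150),.133,T),onz(w,*f(339,270),.133,T),onz(w,*f(408,150),.133,T),onz(w,*f(405,270),.133,T),onz(w,*f(371,287),.133,T)]
for p in a: print(p.round(4),"tool:",(T[:3,:3].T@(p-T[:3,3])).round(4))
m=mask(px,(15,110,60),(35,255,255))
for lab,rr,angs in (("outer",np.arange(62,30,-.5),np.r_[-20:65:4,115:200:4]),("inner",np.arange(28,50,.5),np.r_[-180:-100:4,-80:60:4,120:180:4])):
    pts=[]
    for a in np.radians(angs):
        for r in rr:
            u,v=323.7+r*np.cos(a),246+r*np.sin(a)
            if m[int(round(v)),int(round(u))]: pts.append(onz(w,u,v,.101,T));break
    pts=np.array(pts);c,r=circ(pts);e=abs(np.hypot(*(pts[:,:2]-c).T)-r);c,r=circ(pts[e<.0015]);print(lab,c.round(4),r.round(4),"tool",(T[:3,:3].T@(np.r_[c,.1]-T[:3,3])).round(4))
plan((c[0],c[1],.127-.0187),49)
```

```text
[ 0.4376 -0.2952  0.133 ] tool: [ 0.0076 -0.0066  0.0579]
[ 0.4564 -0.3112  0.133 ] tool: [-0.0171 -0.0064  0.0579]
[ 0.4464 -0.285   0.133 ] tool: [0.0076 0.0069 0.0579]
[ 0.4649 -0.3014  0.133 ] tool: [-0.0171  0.0066  0.0579]
[ 0.4633 -0.3089  0.133 ] tool: [-0.0208 -0.0001  0.0579]
outer [ 0.447 -0.295] 0.0338 tool [ 0.0007 -0.0003  0.0909]
inner [ 0.4474 -0.2953] 0.026 tool [ 0.0002 -0.0002  0.0909]
shift [ 0.0009 -0.0004  0.0832] turn [0.0006 0.0026 0.0011]  rows>= 2.0
```

>>> apply_moves(plan=[0, 0, 0.03, 0, 0, 0, 0.001, 0, 0.06, 0, 0.001, 0, 0.001, 0, 0.072, 0, 0.002, 0, 0.001, 0, 0.082, 0, 0.002, 0, 0.001, 0, 0.082, 0, 0.002, 0, 0.001, 0, 0.082, 0, 0.002, 0])

```text
clock: 3.35
eef_pos: [0.4472, -0.2945, 0.1084]
tool_rot: [0.349, 0.937, 0.0, -0.001]
ft_force: [-0.3, 0.2, 0.6]
grip_width: 0.0497
```

Run:
```python
from h import *
st()
```

```text
t 3.35 pos [ 0.4472 -0.2945  0.1084] yaw 49.1 zax [-9.0e-04  1.1e-03 -1.0e+00] F [-0.3  0.2  0.6] M [-0.02 -0.01  0.04] w 0.0497 q [-0.583  0.395 -0.111  1.066  0.     0.131]
```

Now I close on the bar.

>>> apply_moves(plan=[0, 0, 0, 0, 0, 0, 0, 0, 0, 0, 0, 0, 0, 0, 0, 0, 0, 0, 0, 0, 0, 0, 0, 0, 0, 0, 0, 0, 0, 0, 0, 0, 0, 0, 0, 0, 0, 0, 0, 0, 0, 0, 0, 0, 0, 0, 0, 0], grip=0.0)

```text
clock: 4.02
eef_pos: [0.4477, -0.2945, 0.1087]
tool_rot: [0.349, 0.937, 0.001, 0.0]
ft_force: [0.7, 0.8, 5.5]
grip_width: 0.0127
```

Run:
```python
from h import *
st()
```

```text
t 4.02 pos [ 0.4477 -0.2945  0.1087] yaw 49.11 zax [ 6.e-04  9.e-04 -1.e+00] F [0.7 0.8 5.5] M [ 0.26 -0.15 -0.03] w 0.0127 q [-5.820e-01  3.940e-01 -1.110e-01  1.065e+00  1.000e-03  1.310e-01]
```

>>> apply_moves(plan=[0, 0, 0, 0, 0, -0.03, 0, 0, 0, 0, 0, -0.06, 0, 0, 0, 0, 0, -0.08, 0, 0, 0, 0, 0, -0.1, 0, 0, 0, 0, 0, -0.1])

```text
clock: 4.43
eef_pos: [0.4475, -0.2946, 0.1087]
tool_rot: [0.302, 0.953, 0.0, -0.0]
ft_force: [0.1, 1.5, 5.7]
grip_width: 0.0129
```

Run:
```python
from h import *
st()
```

```text
t 4.43 pos [ 0.4475 -0.2946  0.1087] yaw 54.88 zax [ 2.e-04  7.e-04 -1.e+00] F [0.1 1.5 5.7] M [0.17 0.03 0.  ] w 0.0129 q [-5.830e-01  3.940e-01 -1.110e-01  1.066e+00  1.000e-03  3.000e-02]
```

>>> apply_moves(plan=[0, 0, 0, 0, 0, -0.02, 0, 0, 0, 0, 0, -0.03, 0, 0, 0, 0, 0, -0.03])

```text
clock: 4.68
eef_pos: [0.4474, -0.2946, 0.1087]
tool_rot: [0.288, 0.958, 0.0, -0.0]
ft_force: [0.0, 0.6, 5.7]
grip_width: 0.013
```

Run:
```python
from h import *
st()
```

```text
t 4.68 pos [ 0.4474 -0.2946  0.1087] yaw 56.58 zax [-0.e+00  6.e-04 -1.e+00] F [0.  0.6 5.7] M [ 0.16  0.07 -0.04] w 0.013 q [-5.830e-01  3.940e-01 -1.110e-01  1.066e+00  0.000e+00  1.000e-03]
```

>>> apply_moves(plan=[0, 0, 0, 0, 0, -0.02, 0, 0, 0, 0, 0, -0.03, 0, 0, 0, 0, 0, -0.03])

```text
clock: 4.93
eef_pos: [0.4473, -0.2947, 0.1087]
tool_rot: [0.273, 0.962, 0.0, -0.0]
ft_force: [0.0, 0.6, 6.8]
grip_width: 0.0124
```

Run:
```python
from h import *
st()
```

```text
t 4.93 pos [ 0.4473 -0.2947  0.1087] yaw 58.29 zax [-3.e-04  4.e-04 -1.e+00] F [0.  0.6 6.8] M [ 0.05  0.08 -0.04] w 0.0124 q [-0.583  0.394 -0.111  1.066  0.    -0.029]
```

>>> apply_moves(plan=[0, 0, 0, 0, 0, -0.02, 0, 0, 0, 0, 0, -0.035, 0, 0, 0, 0, 0, -0.035])

```text
clock: 5.18
eef_pos: [0.4472, -0.2948, 0.1087]
tool_rot: [0.256, 0.967, -0.0, -0.0]
ft_force: [0.7, 0.4, 6.4]
grip_width: 0.0128
```

Run:
```python
from h import *
st()
```

```text
t 5.18 pos [ 0.4472 -0.2948  0.1087] yaw 60.3 zax [-5.e-04  1.e-04 -1.e+00] F [0.7 0.4 6.4] M [-0.    0.21  0.02] w 0.0128 q [-0.583  0.394 -0.111  1.066 -0.    -0.064]
```

>>> apply_moves(plan=[0, 0, 0, 0, 0, -0.02, 0, 0, 0, 0, 0, -0.04, 0, 0, 0, 0, 0, -0.04])

```text
clock: 5.43
eef_pos: [0.4471, -0.295, 0.1087]
tool_rot: [0.237, 0.972, -0.0, -0.0]
ft_force: [-0.8, -0.2, 6.3]
grip_width: 0.0127
```

Run:
```python
from h import *
st()
```

```text
t 5.43 pos [ 0.4471 -0.295   0.1087] yaw 62.6 zax [-6.e-04 -2.e-04 -1.e+00] F [-0.8 -0.2  6.3] M [-0.11  0.18 -0.02] w 0.0127 q [-5.830e-01  3.940e-01 -1.110e-01  1.066e+00 -1.000e-03 -1.050e-01]
```

At 0.235 rad there is still no torque, past the 0.1–0.2 rad stop, so it loosens counter-clockwise. I continue to about 1.05 rad.

>>> apply_moves(plan=[0, 0, 0, 0, 0, -0.07, 0, 0, 0, 0, 0, -0.15, 0, 0, 0, 0, 0, -0.23, 0, 0, 0, 0, 0, -0.31, 0, 0, 0, 0, 0, -0.39, 0, 0, 0, 0, 0, -0.47, 0, 0, 0, 0, 0, -0.55, 0, 0, 0, 0, 0, -0.63, 0, 0, 0, 0, 0, -0.71, 0, 0, 0, 0, 0, -0.77, 0, 0, 0, 0, 0, -0.8, 0, 0, 0, 0, 0, -0.8])

```text
clock: 6.43
eef_pos: [0.4481, -0.295, 0.1087]
tool_rot: [-0.16, 0.987, -0.0, 0.001]
ft_force: [3.2, -0.3, 6.2]
grip_width: 0.0125
```

Run:
```python
from h import *
st()
```

```text
t 6.43 pos [ 0.4481 -0.295   0.1087] yaw 108.44 zax [ 1.3e-03 -1.0e-04 -1.0e+00] F [ 3.2 -0.3  6.2] M [-0.06 -0.46  0.08] w 0.0125 q [-5.830e-01  3.950e-01 -1.110e-01  1.064e+00  1.000e-03 -9.040e-01]
```

>>> apply_moves(plan=[0, 0, -0.003, 0, 0, 0, 0, 0, -0.006, 0, 0, 0, 0, 0, -0.01, 0, 0, 0, 0, 0, -0.01, 0, 0, 0])

```text
clock: 6.77
eef_pos: [0.4463, -0.2938, 0.1175]
tool_rot: [-0.16, 0.987, 0.002, -0.001]
ft_force: [1.5, 1.6, -2.7]
grip_width: 0.0129
```

Run:
```python
from h import *
st()
```

```text
t 6.77 pos [ 0.4463 -0.2938  0.1175] yaw 108.4 zax [-0.003   0.0028 -1.    ] F [ 1.5  1.6 -2.7] M [ 0.29 -0.45 -0.01] w 0.0129 q [-5.83e-01  3.86e-01 -9.80e-02  1.09e+00  1.00e-03 -9.04e-01]
```

>>> apply_moves(plan=[0, 0, -0.012, 0, 0, 0, 0, 0, -0.025, 0, 0, 0, 0, 0, -0.04, 0, 0, 0, 0, 0, -0.055, 0, 0, 0, 0, 0, -0.075, 0, 0, 0, 0, 0, -0.095, 0, 0, 0, 0, 0, -0.12, 0, 0, 0, 0, 0, -0.13, 0, 0, 0, 0, 0, -0.13, 0, 0, 0])

```text
clock: 7.52
eef_pos: [0.4474, -0.2953, 0.2497]
tool_rot: [-0.16, 0.987, -0.001, 0.0]
ft_force: [1.3, -0.8, -1.3]
grip_width: 0.0131
```

Run:
```python
from h import *
st()
t=optics.camera("top");s=optics.camera("side")
save(t["pixels"],"top1.png");save(s["pixels"],"side1.png")
```

```text
t 7.52 pos [ 0.4474 -0.2953  0.2497] yaw 108.38 zax [ 7.e-04 -1.e-03 -1.e+00] F [ 1.3 -0.8 -1.3] M [-0.04 -0.   -0.  ] w 0.0131 q [-0.583  0.305  0.14   1.404 -0.    -0.904]
```

View pics/side1.png

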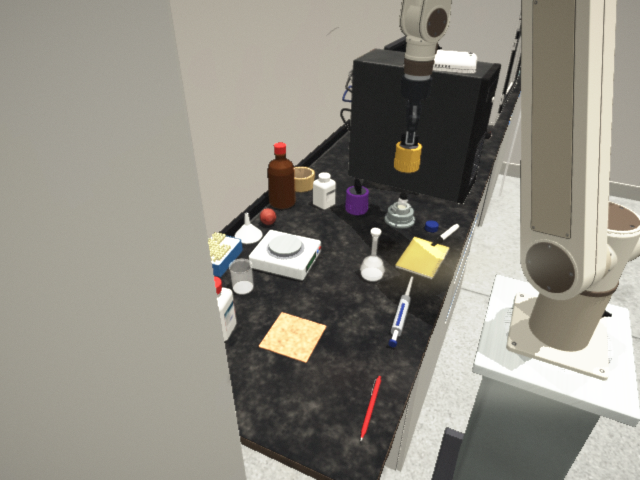

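View pics/top1.png

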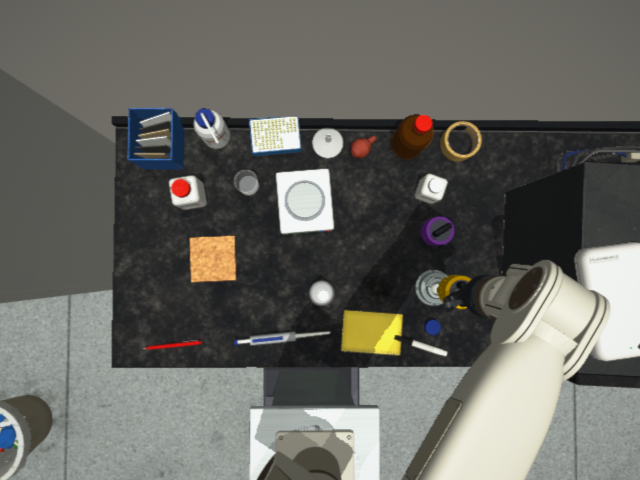

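The cap is off at side (408,157). The vial stands in the pot at side (402,205), top (432,287). Now the mat, pan and vial positions.

Run:
```python
from cap import *
t=optics.camera("top");s=optics.camera("side")
m=mask(t["pixels"],(8,60,110),(25,220,255));m2=mask(s["pixels"],(8,60,110),(25,220,255))
b=[x for x in blobs(m,800) if abs(x[2][0]-213)<15];print(b);r=cv2.minAreaRect(cv2.findNonZero(m[225:290,180:245]));print(r)
mt=onz(t,r[0][0]+180,r[0][1]+225,.004);print("mat top",mt)
r2=cv2.minAreaRect(cv2.findNonZero(m2[305:365,250:335]));P=cv2.boxPoints(r2)
bs=[x for x in blobs(m2,800) if abs(x[2][0]-293)<20];print("mat side",bs,[onz(s,*x[2],.004).round(4) for x in bs])
# pan: ellipse
px=t["pixels"];hsv=cv2.cvtColor(px,cv2.COLOR_RGB2HSV);save(px,"pan.png",(260,150,350,250),6)
plan((mt[0],mt[1],.26),108.4)
```

```text
[(np.int32(2040), [189, 236, 47, 47], [212.3, 258.5])]
((32.173301696777344, 33.659446716308594), (45.04425048828125, 45.668704986572266), 87.61405944824219)
mat top [0.51869296 0.25596588 0.004     ]
mat side [(np.int32(1995), [259, 312, 68, 51], [292.8, 336.5])] [array([0.5153, 0.2573, 0.004 ])]
shift [-0.2427  0.4989 -0.013 ] turn [ 0.0054 -0.0041 -0.0001]  rows>= 13.3
```

View pics/pan.png

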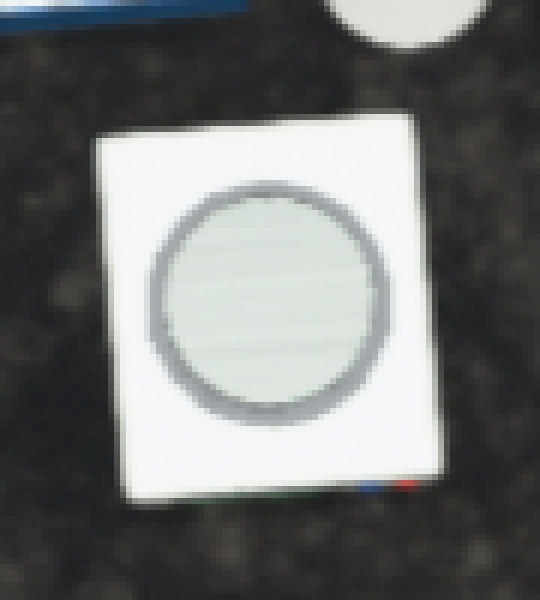

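>>> apply_moves(plan=[-0.007, 0.015, -0.01, 0, 0, 0, -0.022, 0.045, -0.013, 0, 0, 0, -0.037, 0.075, -0.013, 0, 0, 0, -0.053, 0.11, -0.013, 0, 0, 0, -0.07, 0.145, -0.013, 0, 0, 0, -0.088, 0.18, -0.013, 0, 0, 0, -0.105, 0.215, -0.013, 0, 0, 0, -0.122, 0.25, -0.013, 0, 0, 0, -0.139, 0.285, -0.013, 0, 0, 0, -0.156, 0.32, -0.013, 0, 0, 0, -0.17, 0.35, -0.013, 0, 0, 0, -0.185, 0.38, -0.013, 0, 0, 0])

```text
clock: 8.72
eef_pos: [0.5013, 0.1262, 0.2592]
tool_rot: [-0.16, 0.987, 0.001, -0.003]
ft_force: [0.5, -0.4, -2.5]
grip_width: 0.0129
```

>>> apply_moves(plan=[-0.013, 0.027, 0, 0, 0, 0, -0.026, 0.054, 0, 0, 0, 0, -0.039, 0.08, 0, 0, 0, 0, -0.05, 0.102, 0, 0, 0, 0, -0.056, 0.115, 0, 0, 0, 0, -0.058, 0.119, 0, 0, 0, 0, -0.058, 0.119, 0, 0, 0, 0, -0.058, 0.119, 0, 0, 0, 0])

```text
clock: 9.38
eef_pos: [0.5196, 0.2546, 0.2605]
tool_rot: [-0.16, 0.987, 0.0, -0.002]
ft_force: [-0.1, -1.2, -1.8]
grip_width: 0.0129
```

Run:
```python
from h import *
st();plan((.5175,.2565,.15),108.4)
s=optics.camera("side");t=optics.camera("top");save(s["pixels"],"side2.png");save(t["pixels"],"top2.png")
```

```text
t 9.38 pos [0.5196 0.2546 0.2605] yaw 108.37 zax [-3.7e-03  4.0e-04 -1.0e+00] F [-0.1 -1.2 -1.8] M [ 0.01 -0.01  0.  ] w 0.0129 q [0.455 0.395 0.296 1.475 0.002 0.134]
shift [0.001  0.0023 0.1105] turn [ 0.0015 -0.0034 -0.0005]  rows>= 2.7
```

View pics/side2.png

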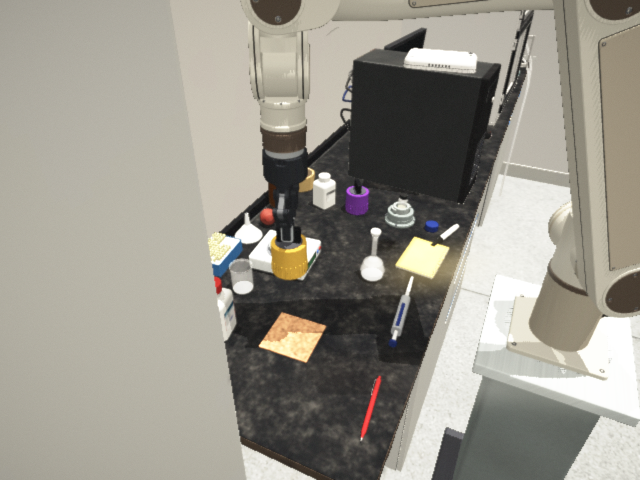

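>>> apply_moves(plan=[0, 0, 0.02, 0, -0.001, 0, 0, 0.001, 0.05, 0, -0.002, 0, 0, 0.002, 0.085, 0, -0.002, 0, 0, 0.002, 0.12, 0, -0.002, 0, 0, 0.002, 0.145, 0, -0.002, 0, 0, 0.002, 0.163, 0, -0.002, 0, 0, 0.002, 0.17, 0, -0.002, 0, 0, 0.002, 0.174, 0, -0.002, 0, 0, 0.002, 0.174, 0, -0.002, 0, 0, 0.002, 0.174, 0, -0.002, 0])

```text
clock: 10.32
eef_pos: [0.5201, 0.258, 0.0888]
tool_rot: [-0.16, 0.987, 0.002, 0.001]
ft_force: [0.0, 0.7, -1.5]
grip_width: 0.0128
```

Run:
```python
from h import *
st();plan((.5175,.2565,.077),108.4)
```

```text
t 10.32 pos [0.5201 0.258  0.0888] yaw 108.36 zax [ 0.0021  0.0038 -1.    ] F [ 0.   0.7 -1.5] M [-0.05 -0.02  0.02] w 0.0128 q [ 0.459  0.491 -0.013  1.063  0.002  0.139]
shift [ 0.003  -0.0007  0.0118] turn [ 0.003   0.0032 -0.0007]  rows>= 0.3
```

>>> apply_moves(plan=[0.001, 0, 0.004, 0.001, 0.001, 0, 0.002, 0, 0.008, 0.002, 0.002, 0, 0.002, 0, 0.01, 0.002, 0.002, 0, 0.002, 0, 0.011, 0.002, 0.002, 0, 0.002, 0, 0.011, 0.002, 0.002, 0])

```text
clock: 10.73
eef_pos: [0.517, 0.2575, 0.0768]
tool_rot: [-0.16, 0.987, 0.0, -0.001]
ft_force: [-1.4, 0.6, 0.7]
grip_width: 0.0127
```

Run:
```python
from h import *
st()
```

```text
t 10.73 pos [0.517  0.2575 0.0768] yaw 108.41 zax [-1.3e-03  4.0e-04 -1.0e+00] F [-1.4  0.6  0.7] M [-0.09  0.26 -0.02] w 0.0127 q [ 4.620e-01  5.010e-01 -3.200e-02  1.039e+00  1.000e-03  1.400e-01]
```

Touching (weight is off the tool). Press 0.5 mm more, open, and rise.

>>> apply_moves(plan=[0, 0, 0.0005, 0, 0, 0, 0, 0, 0.0005, 0, 0, 0])

```text
clock: 10.9
eef_pos: [0.517, 0.2576, 0.0767]
tool_rot: [-0.16, 0.987, 0.0, -0.001]
ft_force: [-3.1, -0.0, 4.8]
grip_width: 0.0128
```

>>> apply_moves(plan=[0, 0, 0, 0, 0, 0, 0, 0, 0, 0, 0, 0, 0, 0, 0, 0, 0, 0, 0, 0, 0, 0, 0, 0, 0, 0, 0, 0, 0, 0], grip=0.045)

```text
clock: 11.32
eef_pos: [0.5171, 0.2573, 0.0756]
tool_rot: [-0.16, 0.987, 0.0, -0.001]
ft_force: [0.2, 0.5, -0.1]
grip_width: 0.0448
```

>>> apply_moves(plan=[0, 0, -0.01, 0, 0, 0, 0, 0, -0.04, 0, 0, 0, 0, 0, -0.075, 0, 0, 0, 0, 0, -0.11, 0, 0, 0, 0, 0, -0.15, 0, 0, 0, 0, 0, -0.18, 0, 0, 0, 0, 0, -0.19, 0, 0, 0, 0, 0, -0.19, 0, 0, 0])

```text
clock: 11.98
eef_pos: [0.519, 0.2582, 0.2704]
tool_rot: [-0.16, 0.987, 0.001, 0.003]
ft_force: [0.8, -0.6, 0.1]
grip_width: 0.0445
```

Run:
```python
from h import *
st();s=optics.camera("side");save(s["pixels"],"side3.png",(200,180,440,380),3)
T=tool();w=optics.camera("wrist");save(w["pixels"],"w3.png")
plan((.447,-.2951,.28),108.4)
```

```text
t 11.98 pos [0.519  0.2582 0.2704] yaw 108.4 zax [ 0.006   0.0039 -1.    ] F [ 0.8 -0.6  0.1] M [-0.02  0.02  0.02] w 0.0445 q [4.610e-01 3.870e-01 3.090e-01 1.486e+00 1.000e-03 1.400e-01]
shift [ 0.2409 -0.5019 -0.0145] turn [ 0.0005 -0.0019  0.    ]  rows>= 13.4
```

View pics/side3.png

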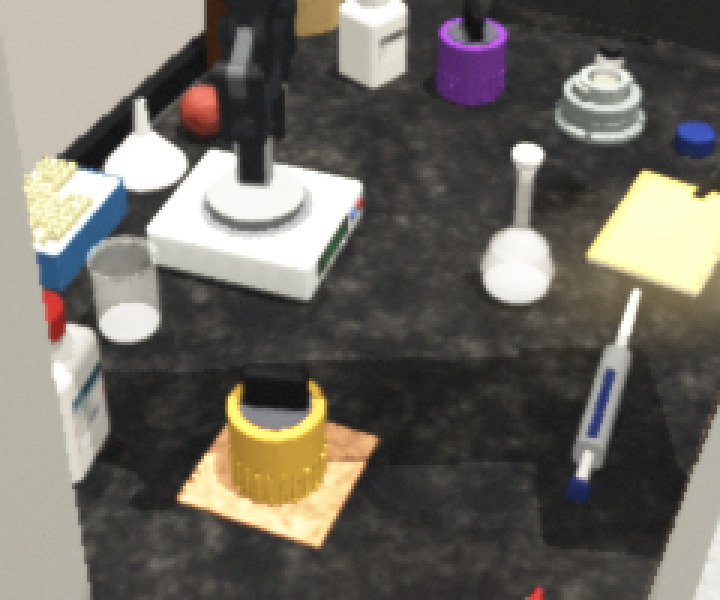

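View pics/w3.png

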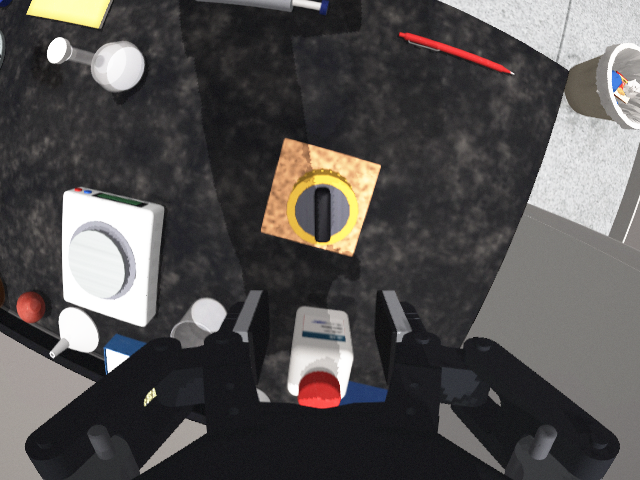

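The cap stands upright on the mat (side crop 277,440; wrist 322,208). Now back to the pot.

>>> apply_moves(plan=[0.007, -0.015, -0.005, 0, 0, 0, 0.022, -0.045, -0.005, 0, 0, 0, 0.037, -0.075, -0.005, 0, 0, 0, 0.053, -0.11, -0.005, 0, 0, 0, 0.07, -0.145, -0.005, 0, 0, 0, 0.088, -0.18, -0.005, 0, 0, 0, 0.105, -0.215, -0.005, 0, 0, 0, 0.122, -0.25, -0.005, 0, 0, 0, 0.139, -0.285, -0.005, 0, 0, 0, 0.156, -0.32, -0.005, 0, 0, 0, 0.17, -0.35, -0.005, 0, 0, 0, 0.185, -0.38, -0.005, 0, 0, 0])

```text
clock: 13.08
eef_pos: [0.4594, -0.1635, 0.2687]
tool_rot: [-0.159, 0.987, 0.001, -0.003]
ft_force: [0.8, 0.2, -0.2]
grip_width: 0.0451
```

>>> apply_moves(plan=[0.013, -0.027, 0.01, 0, 0, 0, 0.026, -0.054, 0.02, 0, 0, 0, 0.039, -0.08, 0.03, 0, 0, 0, 0.05, -0.103, 0.04, 0, 0, 0, 0.055, -0.116, 0.05, 0, 0, 0, 0.056, -0.122, 0.06, 0, 0, 0, 0.056, -0.122, 0.06, 0, 0, 0, 0.056, -0.122, 0.06, 0, 0, 0])

```text
clock: 13.75
eef_pos: [0.4463, -0.2939, 0.2094]
tool_rot: [-0.16, 0.987, 0.002, -0.002]
ft_force: [1.2, -0.1, 0.6]
grip_width: 0.0451
```

Run:
```python
from h import *
st();T=tool();w=optics.camera("wrist");np.savez("w4.npz",T=T,px=w["pixels"])
save(w["pixels"],"w4.png",(200,120,440,340),3)
u=proj(w,(.447,-.2951,.088),T);print("pot axis at .088",u,(u-[200,120])*3, "mouth",(proj(w,(.447,-.2951,.052),T)-[200,120])*3)
```

```text
t 13.75 pos [ 0.4463 -0.2939  0.2094] yaw 108.42 zax [-0.0043  0.0026 -1.    ] F [ 1.2 -0.1  0.6] M [0.06 0.01 0.01] w 0.0451 q [-0.582  0.323  0.059  1.312 -0.    -0.904]
pot axis at .088 [320.16174588 236.29721974] [360.48523764 348.89165923] mouth [360.52644484 315.0351183 ]
```

View pics/w4.png

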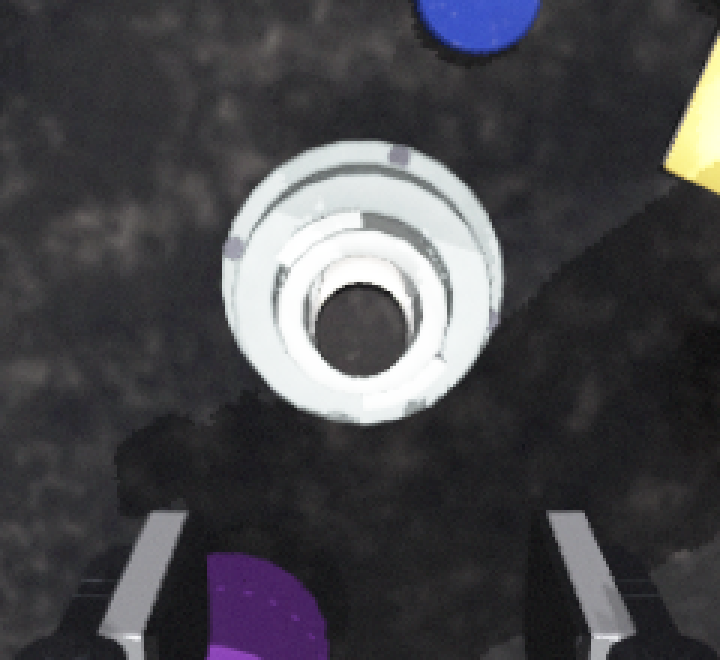

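The vial's black cap is at crop (361,331), and the pot mouth is round (362,308). The arm was still settling, so I re-measure now that it is still.

>>> apply_moves(plan=[0, 0, 0, 0, 0, 0, 0, 0, 0, 0, 0, 0, 0, 0, 0, 0, 0, 0])

```text
clock: 14.05
eef_pos: [0.4477, -0.2943, 0.2117]
tool_rot: [-0.161, 0.987, -0.0, -0.0]
ft_force: [-0.7, 0.9, 0.1]
grip_width: 0.0449
```

Run:
```python
from cap import *
st();T=tool();w=optics.camera("wrist");px=w["pixels"];np.savez("w4.npz",T=T,px=px)
save(px,"w5.png",(260,150,380,270),5)
g=cv2.cvtColor(px,cv2.COLOR_RGB2GRAY)
c0=np.array([320.3,230.3])
def edge(rr,z,dark_to_light,angs,cc,th):
    P=[]
    for a in np.radians(angs):
        for r in rr:
            u,v=cc[0]+r*np.cos(a),cc[1]+r*np.sin(a);x=g[int(round(v)),int(round(u))]
            if x>th: P.append(onz(w,u,v,z,T));break
    P=np.array(P);c,r=circ(P);e=abs(np.hypot(*(P[:,:2]-c).T)-r);c,r=circ(P[e<.001]);return c,r,len(P)
c,r,n=edge(np.arange(8,24,.25),.088,1,range(0,360,5),c0,110);print("vial top",c.round(4),r.round(4),n)
plan((c[0],c[1],.058),108.4)
```

```text
t 14.05 pos [ 0.4477 -0.2943  0.2117] yaw 108.5 zax [-3.e-04 -6.e-04 -1.e+00] F [-0.7  0.9  0.1] M [-0.01 -0.01 -0.01] w 0.0449 q [-5.810e-01  3.200e-01  6.200e-02  1.312e+00 -1.000e-03 -9.040e-01]
vial top [ 0.4422 -0.2968] 0.0117 72
shift [ 0.0058 -0.0004  0.1536] turn [-0.0004 -0.0006  0.0014]  rows>= 3.7
```

View pics/w5.png

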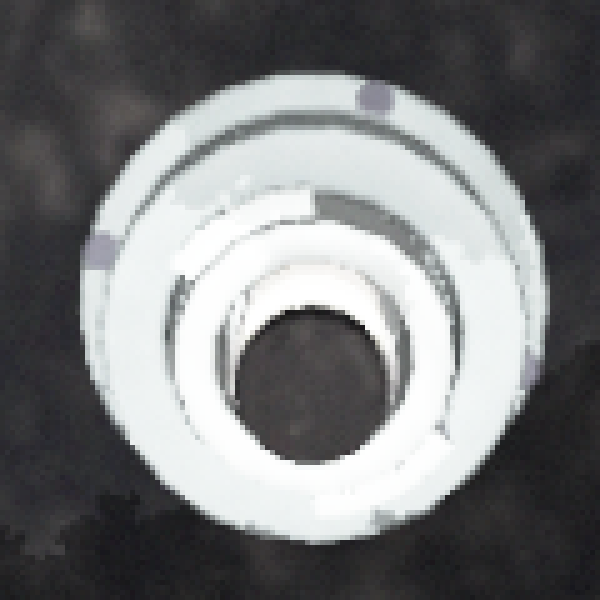

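Run:
```python
from cap import *
d=np.load("w4.npz");T=d["T"];w=optics.camera("wrist");f=lambda u,v:(260+u/5,150+v/5)
g=lambda p:(T[:3,:3].T@(p-T[:3,3])).round(4)
for n,u,v,z in (("neckL",174,350,.052),("neckR",455,350,.052),("neckT",313,219,.052),("neckB",313,490,.052),("flL",82,300,.0),("flR",548,300,0),("flT",313,70,.008),("flB",313,542,.008),("vT",312,308,.088),("vB",312,465,.088),("vL",234,386,.088),("vR",390,386,.088)):
    p=onz(w,*f(u,v),z,T);print(n,p.round(4),g(p))
```

```text
neckL [ 0.4522 -0.3174  0.052 ] [ 0.003  -0.0232  0.1597]
neckR [ 0.4373 -0.2728  0.052 ] [0.003  0.0238 0.1597]
neckT [ 0.4239 -0.3023  0.052 ] [2.510e-02 1.000e-04 1.597e-01]
neckB [ 0.468  -0.2875  0.052 ] [-2.150e-02  1.000e-04  1.597e-01]
flL [ 0.4607 -0.3375  0.    ] [ 0.0013 -0.0449  0.2117]
flR [ 0.4318 -0.2511  0.    ] [0.0013 0.0461 0.2117]
flT [ 0.4035 -0.3091  0.008 ] [4.650e-02 1.000e-04 2.037e-01]
flB [ 0.491  -0.2798  0.008 ] [-4.570e-02  2.000e-04  2.037e-01]
vT [ 0.4312 -0.3001  0.088 ] [ 0.0174 -0.0002  0.1237]
vB [ 0.4539 -0.2925  0.088 ] [-0.0065 -0.0002  0.1237]
vL [ 0.446  -0.3073  0.088 ] [ 0.0057 -0.0117  0.1237]
vR [ 0.4387 -0.2854  0.088 ] [0.0057 0.0114 0.1237]
```

>>> apply_moves(plan=[0.002, 0, 0.02, 0, 0, 0, 0.005, 0, 0.05, 0, 0, 0, 0.005, 0, 0.085, 0, 0, 0, 0.005, 0, 0.115, 0, 0, 0, 0.005, 0, 0.135, 0, 0, 0, 0.005, 0, 0.148, 0, 0, 0, 0.005, 0, 0.153, 0, 0, 0, 0.005, 0, 0.153, 0, 0, 0, 0.005, 0, 0.153, 0, 0, 0])

```text
clock: 14.9
eef_pos: [0.4426, -0.2968, 0.0585]
tool_rot: [-0.16, 0.987, -0.0, -0.0]
ft_force: [0.3, -0.3, 0.7]
grip_width: 0.045
```

Run:
```python
from h import *
st()
w=optics.camera("wrist");save(w["pixels"],"w6.png",(200,180,440,400),3)
```

```text
t 14.9 pos [ 0.4426 -0.2968  0.0585] yaw 108.42 zax [-8.e-04 -4.e-04 -1.e+00] F [ 0.3 -0.3  0.7] M [-0.03  0.    0.03] w 0.045 q [-0.59   0.443 -0.184  0.945 -0.001 -0.912]
```

View pics/w6.png

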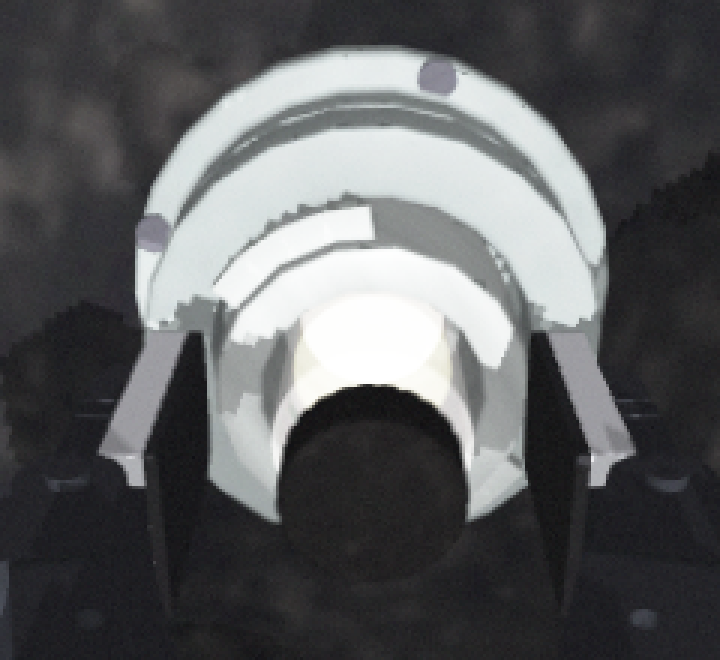

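The vial stands between the pads (crop 280–468, pads 205/527). Close.

>>> apply_moves(plan=[0, 0, 0, 0, 0, 0, 0, 0, 0, 0, 0, 0, 0, 0, 0, 0, 0, 0, 0, 0, 0, 0, 0, 0, 0, 0, 0, 0, 0, 0, 0, 0, 0, 0, 0, 0], grip=0.0)

```text
clock: 15.45
eef_pos: [0.4431, -0.2971, 0.0594]
tool_rot: [-0.16, 0.987, -0.001, 0.0]
ft_force: [-0.7, 1.0, 6.5]
grip_width: 0.0242
```

Run:
```python
from h import *
st()
```

```text
t 15.45 pos [ 0.4431 -0.2971  0.0594] yaw 108.41 zax [ 0.001  -0.0013 -1.    ] F [-0.7  1.   6.5] M [0.23 0.15 0.01] w 0.0242 q [-0.59   0.441 -0.183  0.944 -0.001 -0.912]
```

>>> apply_moves(plan=[0, 0, -0.004, 0, 0, 0, 0, 0, -0.01, 0, 0, 0, 0, 0, -0.02, 0, 0, 0, 0, 0, -0.035, 0, 0, 0, 0, 0, -0.055, 0, 0, 0, 0, 0, -0.08, 0, 0, 0, 0, 0, -0.105, 0, 0, 0, 0, 0, -0.125, 0, 0, 0, 0, 0, -0.14, 0, 0, 0, 0, 0, -0.145, 0, 0, 0, 0, 0, -0.145, 0, 0, 0, 0, 0, -0.145, 0, 0, 0])

```text
clock: 16.45
eef_pos: [0.4421, -0.2965, 0.2025]
tool_rot: [-0.16, 0.987, 0.0, -0.001]
ft_force: [-0.4, 0.2, -1.5]
grip_width: 0.0243
```

Run:
```python
from h import *
st()
w=optics.camera("wrist");save(w["pixels"],"w7.png",(160,180,480,420),2)
s=optics.camera("side");save(s["pixels"],"side4.png",(340,100,480,240),5)
t=optics.camera("top");p=onz(t,305,200.5,.058);print("pan",p);
b=mask(s["pixels"],(0,0,0),(180,255,255))
print("pan side",onz(s,285,246,.058))
plan((p[0],p[1],.21),108.4)
```

```text
t 16.45 pos [ 0.4421 -0.2965  0.2025] yaw 108.4 zax [-1.9e-03  2.0e-04 -1.0e+00] F [-0.4  0.2 -1.5] M [ 0.02  0.06 -0.03] w 0.0243 q [-5.90e-01  3.19e-01  3.70e-02  1.29e+00 -1.00e-03 -9.12e-01]
pan [0.65762102 0.02679166 0.058     ]
pan side [0.6518505  0.03677232 0.058     ]
shift [-0.307   0.2382 -0.0089] turn [ 0.0029 -0.0033  0.0001]  rows>= 9.3
```

View pics/w7.png

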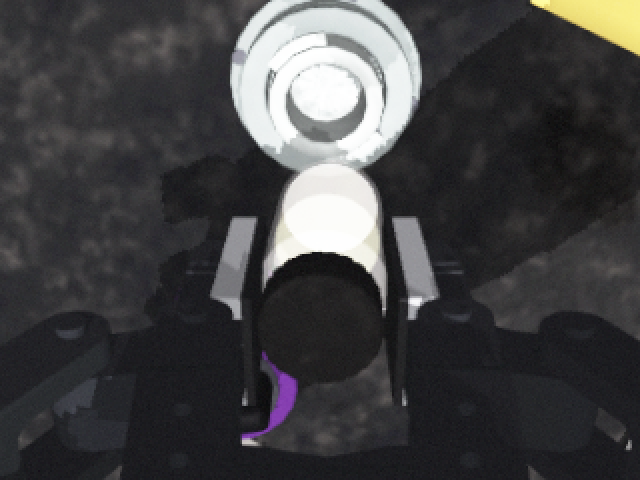

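View pics/side4.png

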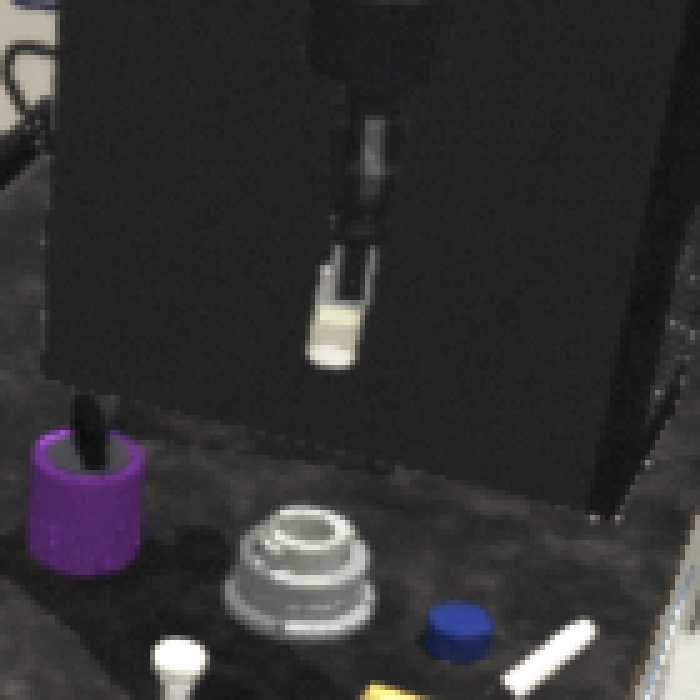

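Run:
```python
from h import *
T=tool();w=optics.camera("wrist");s=optics.camera("side")
Tw=lambda x,y,z:(T@[x,y,z,1])[:3]
for x in (0,.003):
  a,b=Tw(x,0,-.0286),Tw(x,0,.0394)
  f=lambda p:(proj(w,p,T)-[160,180])*2
  h=lambda p:(proj(s,p)-[340,100])*5
  print(x,"wrist top",f(a),"bot",f(b),"far foot edge",f(Tw(x+.0135,0,.0394)),"L/R",f(Tw(x,-.0135,.0394)),f(Tw(x,.0135,.0394)),"side",h(a),h(b))
```

```text
0 wrist top [327.08956682 329.92201924] bot [325.94255317 192.32858665] far foot edge [325.99365382 143.53195015] L/R [274.75915801 192.23346716] [377.10299679 192.20686582] side [348.2960285  245.78538292] [334.45889601 358.88380475]
0.003 wrist top [327.1240607 315.7651222] bot [325.95428399 181.68383955] far foot edge [326.00436522 132.38795616] L/R [274.50992815 181.60301216] [377.37532673 181.57945021] side [353.89355892 246.06391692] [339.88688574 359.17864446]
```

Run:
```python
from h import *
st();w=optics.camera("wrist");px=w["pixels"];save(px,"w8.png",(260,235,380,385),4)
T=tool();Tw=lambda x,y,z:(T@[x,y,z,1])[:3]
o=px.copy()
for x0,z,c,r in ((0,-.0286,(255,0,0),.012),(0,.0394,(0,255,0),.0135)):
    P=np.array([proj(w,Tw(x0+r*np.cos(a),r*np.sin(a),z),T) for a in np.linspace(0,6.28,60)])
    cv2.polylines(o,[np.round(P).astype(int)],True,c,1)
save(o,"w8o.png",(260,235,380,385),4)
```

```text
t 16.7 pos [ 0.4417 -0.2963  0.2016] yaw 108.4 zax [-0.0037  0.0015 -1.    ] F [-0.9  1.3 -1.2] M [-0.02 -0.01  0.04] w 0.0243 q [-5.90e-01  3.21e-01  3.60e-02  1.29e+00 -1.00e-03 -9.12e-01]
```

View pics/w8.png

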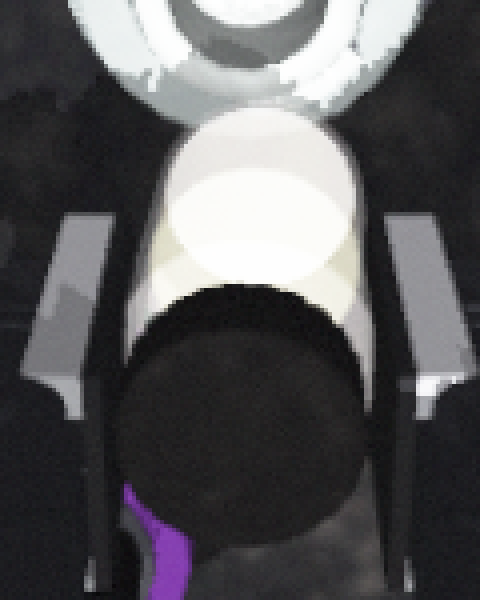

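View pics/w8o.png

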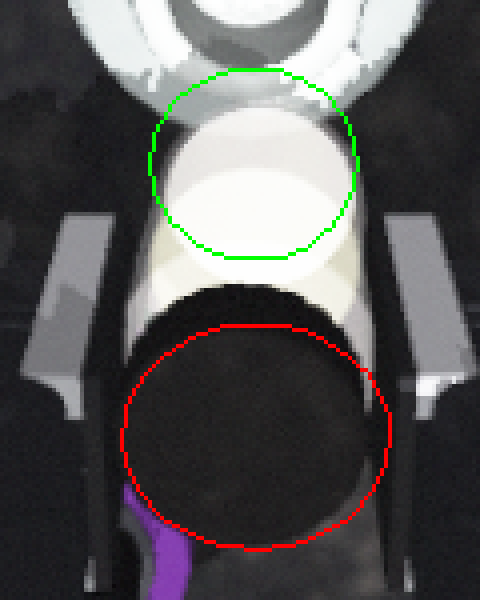

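The held vial looks nearly upright: its foot is about 2–3 mm off towards tool −x, a lean of about 3°. I move it above the pan, higher for clearance.

>>> apply_moves(plan=[-0.01, 0.008, -0.01, 0, 0, 0, -0.032, 0.025, -0.02, 0, 0, 0, -0.058, 0.045, -0.03, 0, 0, 0, -0.085, 0.066, -0.03, 0, 0, 0, -0.112, 0.087, -0.03, 0, 0, 0, -0.139, 0.108, -0.03, 0, 0, 0, -0.166, 0.129, -0.03, 0, 0, 0, -0.193, 0.15, -0.03, 0, 0, 0, -0.22, 0.171, -0.03, 0, 0, 0, -0.245, 0.19, -0.03, 0, 0, 0, -0.268, 0.208, -0.03, 0, 0, 0, -0.285, 0.221, -0.03, 0, 0, 0])

```text
clock: 17.75
eef_pos: [0.6441, 0.0067, 0.2327]
tool_rot: [-0.161, 0.987, 0.001, -0.001]
ft_force: [-0.2, -0.6, 0.2]
grip_width: 0.024
```

>>> apply_moves(plan=[-0.012, 0.009, 0, 0.01, 0.01, 0, -0.019, 0.015, 0, 0.02, 0.02, 0, -0.022, 0.017, 0, 0.02, 0.03, 0, -0.022, 0.017, 0, 0.02, 0.03, 0, -0.022, 0.017, 0, 0.02, 0.03, 0, -0.022, 0.017, 0, 0.02, 0.03, 0, -0.022, 0.017, 0, 0.02, 0.03, 0])

```text
clock: 18.33
eef_pos: [0.6582, 0.0257, 0.2328]
tool_rot: [-0.16, 0.987, -0.012, -0.014]
ft_force: [0.5, -0.2, -0.2]
grip_width: 0.0244
```

Run:
```python
from h import *
st();T=tool();w=optics.camera("wrist");np.savez("w9.npz",T=T,px=w["pixels"]);save(w["pixels"],"w9.png")
s=optics.camera("side");save(s["pixels"],"side5.png",(220,140,360,290),4);np.savez("s5.npz",px=s["pixels"])
Tw=lambda x,y,z:(T@[x,y,z,1])[:3]
print("side upright-in-tool top/bot",[((proj(s,Tw(0,0,z))-[220,140])*4).round() for z in (-.0286,.0394)], "world vertical below top",[((proj(s,Tw(0,0,-.0286)+[0,0,-d])-[220,140])*4).round() for d in (0,.068)])
```

```text
t 18.33 pos [0.6582 0.0257 0.2328] yaw 108.38 zax [-0.0236 -0.0283 -0.9993] F [ 0.5 -0.2 -0.2] M [ 0.03 -0.03 -0.02] w 0.0244 q [ 0.051  0.597  0.549  1.547 -0.027 -0.269]
side upright-in-tool top/bot [array([245., 127.]), array([254., 228.])] world vertical below top [array([245., 127.]), array([250., 229.])]
```

View pics/w9.png

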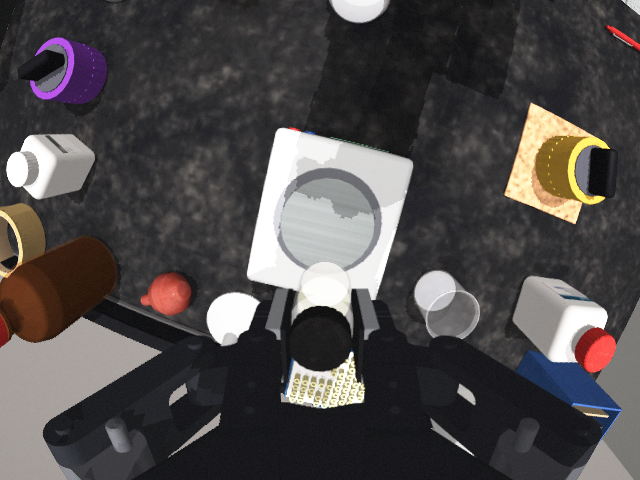

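View pics/side5.png

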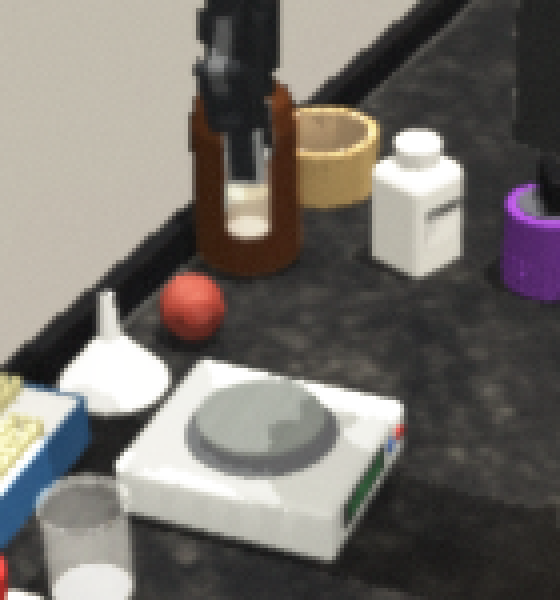

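The pan is at wrist (328,222) and side (286,244). The vial hangs upright at side crop (248,200). I compute the pan centre from all three views.

Run:
```python
from cap import *
d=np.load("w9.npz");T=d["T"];px=d["px"];w=optics.camera("wrist");s=optics.camera("side");t=optics.camera("top")
save(px,"w9p.png",(240,120,420,300),4)
hsv=cv2.cvtColor(px,cv2.COLOR_RGB2HSV);V=px.max(2)
# outer boundary: from outside white (>200) to dark ring (<165)
P=[]
for a in np.radians(np.r_[-170:40:4, 140:190:4]):
    for r in np.arange(66,40,-.5):
        u,v=328.5+r*np.cos(a),222+r*np.sin(a)
        if V[int(round(v)),int(round(u))]<170: P.append((u,v));break
P=np.array(P)
for z in (.050,.058):
    Q=np.array([onz(w,u,v,z,T) for u,v in P]);c,r=circ(Q);e=abs(np.hypot(*(Q[:,:2]-c).T)-r);c,r=circ(Q[e<.003]);print("wrist outer ring z",z,c.round(4),r.round(4),(e<.003).mean())
print("side",onz(s,285.7,244.5,.058).round(4),"top",onz(t,305,200.5,.058).round(4))
```

```text
wrist outer ring z 0.05 [0.656  0.0261] 0.0482 0.9655172413793104
wrist outer ring z 0.058 [0.6545 0.0257] 0.047 0.9655172413793104
side [0.6534 0.0303 0.058 ] top [0.6576 0.0268 0.058 ]
```

View pics/w9p.png

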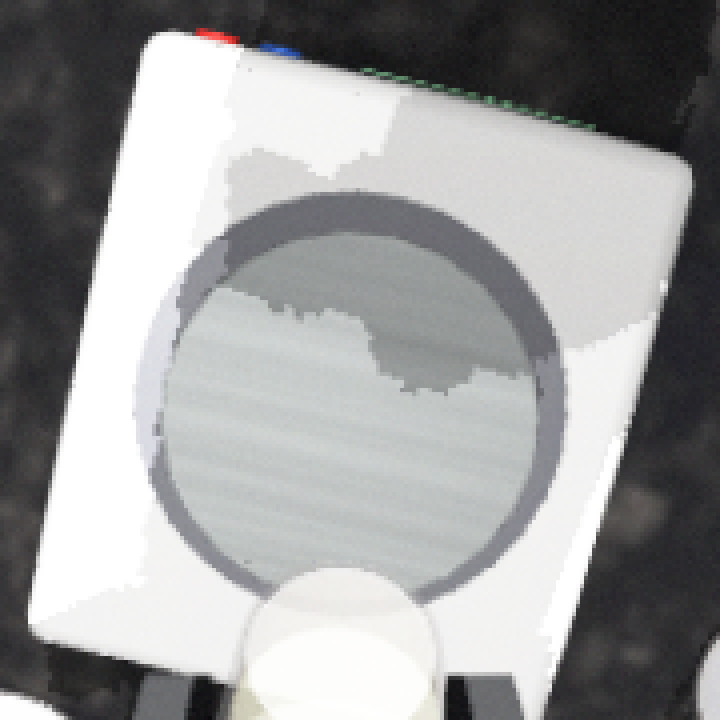

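Run:
```python
from cap import *
d=np.load("w9.npz");T=d["T"];w=optics.camera("wrist");f=lambda u,v:(240+u/4,120+v/4)
pts=[(352,232),(220,284),(165,385),(537,400),(480,280),(525,345),(430,245),(280,245),(175,470),(220,560),(520,470),(480,550)]
Q=np.array([onz(w,*f(*p),.058,T) for p in pts]);c,r=circ(Q);print(c,r,(np.hypot(*(Q[:,:2]-c).T)-r).round(4))
# foot (contents) position in present picture: centre approx crop (341, ~650)
st();plan((c[0],c[1],.15),108.4)
print("foot if upright in tool crop", (proj(w,(T@[0,0,.0394,1])[:3],T)-[240,120])*4)
```

```text
[0.6575538  0.02633889] 0.04157538369568322 [-0.0001 -0.0004 -0.0003  0.0001  0.0005  0.0004  0.0009 -0.0001 -0.0012
  0.0018 -0.002   0.0003]
t 18.63 pos [0.6584 0.0257 0.2327] yaw 108.39 zax [-0.0235 -0.0283 -0.9993] F [-0.2  0.6 -0.4] M [ 0.08  0.02 -0.06] w 0.0243 q [ 0.051  0.598  0.549  1.547 -0.027 -0.269]
shift [-0.002   0.0025  0.0827] turn [-0.0194 -0.0312 -0.0006]  rows>= 2.0
foot if upright in tool crop [331.96041702 624.85436107]
```

Run:
```python
from h import *
plan((.6575,.0265,.110),108.4)
```

```text
shift [-0.0032  0.0034  0.1227] turn [-0.0194 -0.0312 -0.0006]  rows>= 2.9
```

>>> apply_moves(plan=[-0.0005, 0.0005, 0.015, 0, 0, 0, -0.001, 0.001, 0.04, 0, 0, 0, -0.002, 0.002, 0.065, 0, 0, 0, -0.0025, 0.0025, 0.09, 0, 0, 0, -0.003, 0.003, 0.108, 0, 0, 0, -0.003, 0.003, 0.118, 0, 0, 0, -0.003, 0.003, 0.122, 0, 0, 0, -0.003, 0.003, 0.122, 0, 0, 0, -0.003, 0.003, 0.122, 0, 0, 0])

```text
clock: 19.38
eef_pos: [0.6583, 0.0264, 0.1116]
tool_rot: [-0.16, 0.987, -0.012, -0.013]
ft_force: [-0.8, -0.5, 0.5]
grip_width: 0.024
```

Run:
```python
from h import *
st();s=optics.camera("side");save(s["pixels"],"side6.png",(240,180,340,280),6)
T=tool();w=optics.camera("wrist");save(w["pixels"],"w10.png",(160,120,480,360),2)
```

```text
t 19.38 pos [0.6583 0.0264 0.1116] yaw 108.41 zax [-0.0218 -0.0282 -0.9994] F [-0.8 -0.5  0.5] M [ 0.09 -0.06  0.04] w 0.024 q [ 0.053  0.642  0.312  1.264 -0.027 -0.268]
```

View pics/side6.png

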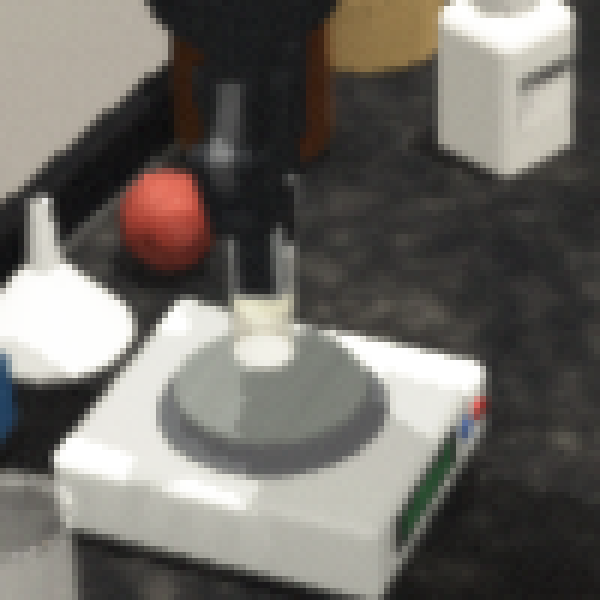

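View pics/w10.png

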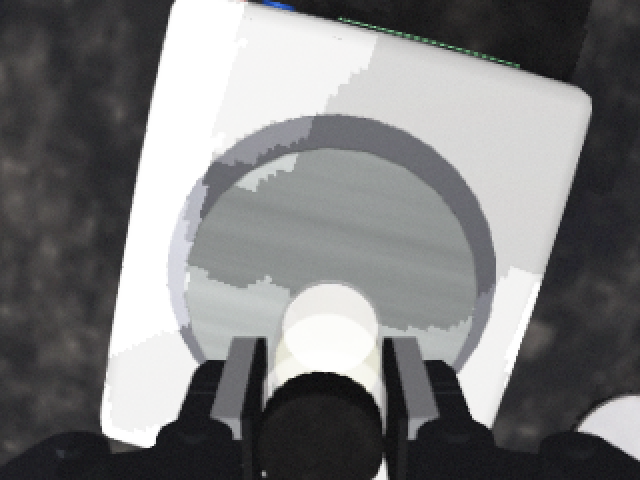

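>>> apply_moves(plan=[0, 0, 0.003, 0, 0, 0, 0, 0, 0.006, 0, 0, 0, 0, 0, 0.008, 0, 0, 0, 0, 0, 0.01, 0, 0, 0, 0, 0, 0.012, 0, 0, 0, 0, 0, 0.013, 0, 0, 0, 0, 0, 0.014, 0, 0, 0, 0, 0, 0.015, 0, 0, 0, 0, 0, 0.015, 0, 0, 0])

```text
clock: 20.23
eef_pos: [0.6571, 0.026, 0.0952]
tool_rot: [-0.16, 0.987, -0.012, -0.014]
ft_force: [-0.3, 0.5, 0.1]
grip_width: 0.0241
```

Run:
```python
from h import *
st();s=optics.camera("side");save(s["pixels"],"side7.png",(240,180,340,280),6)
T=tool();w=optics.camera("wrist");save(w["pixels"],"w11.png",(160,120,480,360),2)
```

```text
t 20.23 pos [0.6571 0.026  0.0952] yaw 108.42 zax [-0.024  -0.0284 -0.9993] F [-0.3  0.5  0.1] M [ 0.08 -0.05 -0.01] w 0.0241 q [ 0.052  0.653  0.286  1.23  -0.027 -0.269]
```

View pics/side7.png

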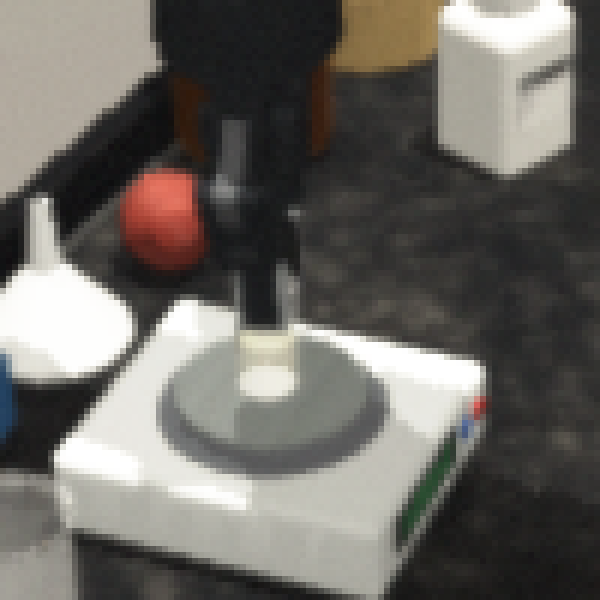

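View pics/w11.png

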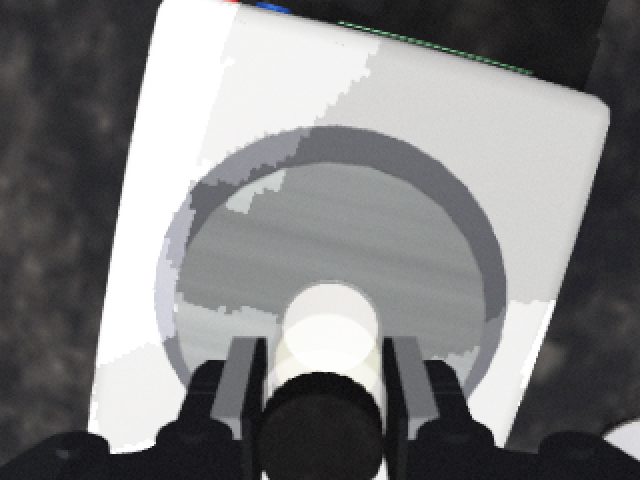

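Run:
```python
import cv2
a=cv2.imread("pics/side6.png",0)[::6,::6];b=cv2.imread("pics/side7.png",0)[::6,::6]
for c in (36,45,52): print(c,a[66:82,c],b[66:82,c])
```

```text
36 [161 162 159 162 163 155 122  94  88  94 109 121 160 225 234 245] [160 160 160 160 158 158 149 113  94  91 110 118 159 221 232 244]
45 [128 127 127 128 127 128 125 114  95  92  90  90  96 136 184 193] [189 139 127 125 125 127 125 126 111  92  90  88  92 135 181 192]
52 [124 125 127 125 128 125 112  95  89  91  92  96 140 184 194 193] [121 122 122 125 124 126 119 101  90  90  88  96 140 183 190 192]
```

The pan edge has already sunk about 0.6 px (roughly 1.5 mm), so the vial is standing on it. I go 1.5 mm lower for full weight, then release.

>>> apply_moves(plan=[0, 0, 0.0008, 0, 0, 0, 0, 0, 0.0015, 0, 0, 0, 0, 0, 0.0015, 0, 0, 0, 0, 0, 0.0015, 0, 0, 0])

```text
clock: 20.67
eef_pos: [0.6572, 0.026, 0.094]
tool_rot: [-0.16, 0.987, -0.012, -0.014]
ft_force: [0.4, -1.0, -0.7]
grip_width: 0.0242
```

>>> apply_moves(plan=[0, 0, 0, 0, 0, 0, 0, 0, 0, 0, 0, 0, 0, 0, 0, 0, 0, 0, 0, 0, 0, 0, 0, 0, 0, 0, 0, 0, 0, 0, 0, 0, 0, 0, 0, 0], grip=0.05)

```text
clock: 21.17
eef_pos: [0.6571, 0.026, 0.094]
tool_rot: [-0.16, 0.987, -0.012, -0.014]
ft_force: [-0.1, -0.7, -0.5]
grip_width: 0.05
```

Run:
```python
from h import *
st();s=optics.camera("side");save(s["pixels"],"side8.png",(240,180,340,280),6)
w=optics.camera("wrist");save(w["pixels"],"w12.png",(160,120,480,360),2)
plan((.657,.026,.25),108.4)
```

```text
t 21.17 pos [0.6571 0.026  0.094 ] yaw 108.42 zax [-0.0237 -0.0284 -0.9993] F [-0.1 -0.7 -0.5] M [-0.   -0.05 -0.02] w 0.05 q [ 0.052  0.653  0.284  1.227 -0.027 -0.269]
shift [ 0.005  -0.0029 -0.1559] turn [-0.0194 -0.0315  0.0001]  rows>= 3.7
```

View pics/side8.png

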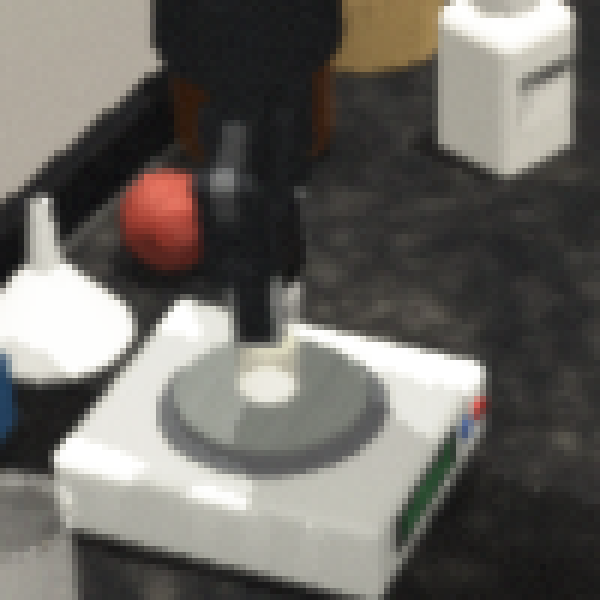

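View pics/w12.png

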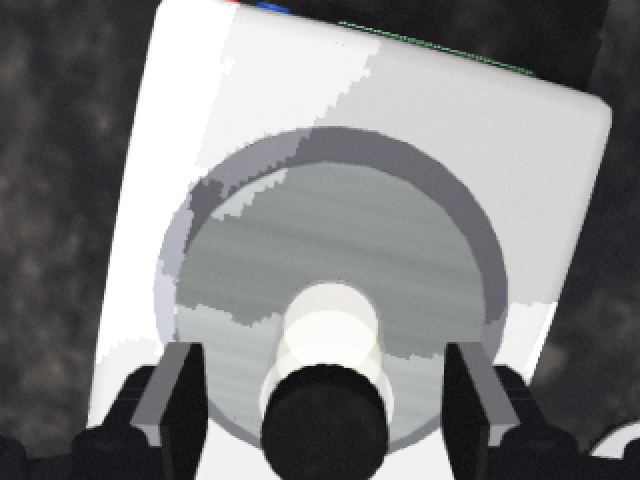

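Released: the vial stands free between the pads (wrist crop 325,420) with its foot well inside the pan. I rise straight up slowly.

>>> apply_moves(plan=[0, 0, -0.008, 0, 0, 0, 0.001, 0, -0.02, 0, 0, 0, 0.001, -0.001, -0.035, 0, 0, 0, 0.002, -0.001, -0.055, 0, 0, 0, 0.003, -0.002, -0.08, 0, 0, 0, 0.004, -0.002, -0.11, 0, 0, 0, 0.005, -0.003, -0.135, 0, 0, 0, 0.005, -0.003, -0.15, 0, 0, 0, 0.005, -0.003, -0.155, 0, 0, 0, 0.005, -0.003, -0.155, 0, 0, 0, 0.005, -0.003, -0.155, 0, 0, 0])

```text
clock: 22.18
eef_pos: [0.6569, 0.0259, 0.2489]
tool_rot: [-0.16, 0.987, -0.012, -0.014]
ft_force: [-0.2, 0.9, -0.3]
grip_width: 0.0499
```

>>> apply_moves(plan=[0.035, 0, -0.01, 0, 0, 0, 0.07, 0, -0.02, 0, 0, 0, 0.105, 0, -0.03, 0, 0, 0, 0.13, 0, -0.04, 0, 0, 0, 0.14, 0, -0.05, 0, 0, 0, 0.14, 0, -0.05, 0, 0, 0, 0.14, 0, -0.05, 0, 0, 0, 0.14, 0, -0.05, 0, 0, 0])

```text
clock: 22.85
eef_pos: [0.5262, -0.0165, 0.3022]
tool_rot: [-0.16, 0.987, -0.012, -0.014]
ft_force: [-0.2, 0.4, -0.9]
grip_width: 0.0499
```

Run:
```python
from h import *
st();s=optics.camera("side");save(s["pixels"],"side9.png",(200,160,440,380),3)
T=tool();w=optics.camera("wrist");save(w["pixels"],"w13.png")
t=optics.camera("top");save(t["pixels"],"top9.png",(150,130,470,330),2)
f=lambda p:((proj(s,p)-[200,160])*3).round()
print("upright vial at pan centre side top/foot",f((.6575,.0265,.123)),f((.6575,.0265,.055)))
print("wrist pan",proj(w,(.6575,.0265,.055),T),"vial top",proj(w,(.6575,.0265,.123),T))
print("top pan",(proj(t,(.6575,.0265,.055))-[150,130])*2,"vial top",(proj(t,(.6575,.0265,.123))-[150,130])*2)
```

```text
t 22.85 pos [ 0.5262 -0.0165  0.3022] yaw 108.44 zax [-0.0247 -0.0281 -0.9993] F [-0.2  0.4 -0.9] M [ 0.12 -0.02  0.07] w 0.0499 q [-0.015  0.298  0.264  1.561 -0.028 -0.336]
upright vial at pan centre side top/foot [252. 186.] [255. 253.]
wrist pan [325.45681576 328.36857874] vial top [324.81028094 358.9212373 ]
top pan [310.23993934 141.40718126] vial top [310.31839069 134.11215181]
```

View pics/side9.png

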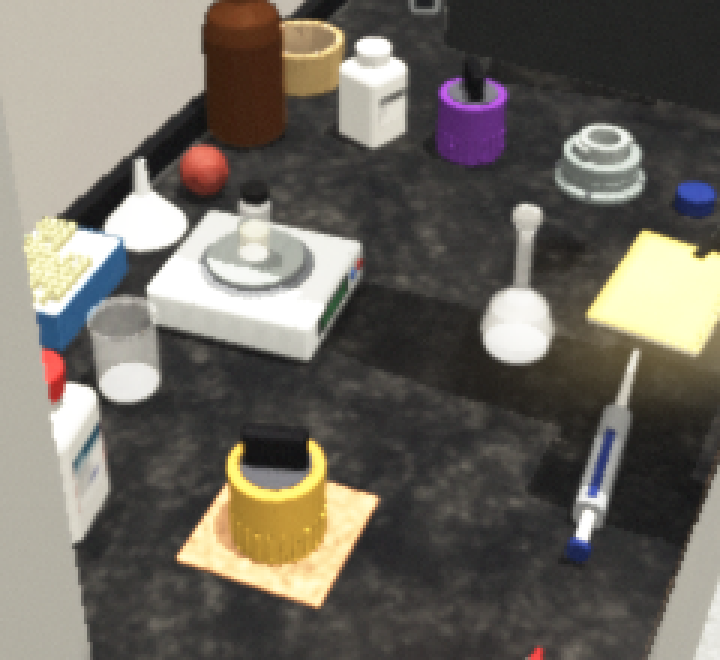

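View pics/w13.png

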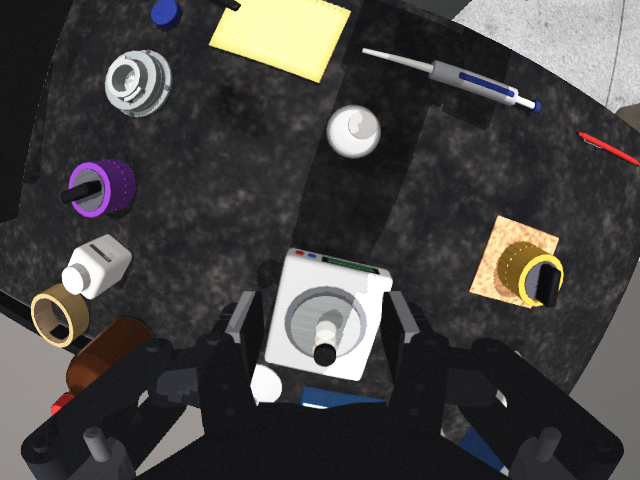

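View pics/top9.png

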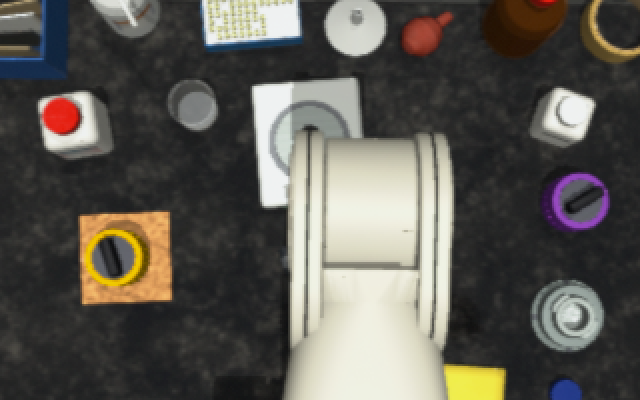

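The vial is upright near the pan centre: side crop top at (255,187) against (252,186) expected, wrist (324,354) against (325,359). The cap is upright on the mat. The bystanders look unmoved and the arm is clear.

Run:
```python
from h import *
bot.job_done();st()
```

```text
the job is handed in; nothing more can be done
the job is handed in; nothing more can be done
```

I took the vial out of the pot, stood it upright near the middle of the balance pan, and set the cap upright on the cork mat. The job was handed in at about 23 s of the 72 s; no verdict was reported.

**Cap:** It loosened counter-clockwise. I felt no torque up to 0.235 rad, past where the stop would be, then turned it to about 1.04 rad and lifted it straight off. It stands about 2–3 mm from the mat's centre.

**Vial:** I gripped it by its black cap in the pot. In the gripper it hung at a lean of about 3°, so I tilted the tool slightly to correct that and lowered the vial slowly. The pan edge sank in the side view, which showed contact, and I released it there.

**Last checks:** In the side and wrist pictures the vial is upright, within a few mm of the pan's centre. The cap is upright on the mat. Flask, bottles and beaker look where they were; I judged that by eye and did not measure it. The arm stood clear of everything.

**What disagreed:**
- The side camera put the pan centre about 4–6 mm away from the top and wrist cameras. I used the top and wrist values, which agreed within 1 mm.
- The top and side cameras differed by about 4 mm on the mat's centre, so I aimed between them.

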